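# Dress the counter display of a stationery shop

## Task

Dress the display around the black riser: put the large note block squarely on the middle of the riser and the small note block squarely on the middle of the large one, stand the glue stick upright midway between the riser and the pen pot, and lay the eraser flat midway between the riser and the tape dispenser, both in line with the riser's middle. Lay the highlighter flat in front of the riser (the robot's side), centred on its front edge and parallel to it (either end left), leaving a gap of about 30 mm. Leave the stapler and the calculator alone.

Things in the scene. Friction and masses are not known exactly. Their poses are not given: they have to be found in the camera images.
- riser: Fixed display riser, a black slab 100 (its x) by 130 (its y) by 25 mm high with a white ticket strip on its front. Origin: centre of its underside, on the counter. Its -x side is the front, towards the robot (turned up to 13 degrees), its +y the left end seen from the robot. Its place and yaw change.
- pen_pot: Fixed round clear pot, 80 mm across, 95 mm high, with coloured pens standing up in it to about 148 mm. Origin: centre of its underside, on the counter. It stands off one end of the riser, left or right, 200 to 230 mm from the riser's centre; which end changes.
- tape_dispenser: Fixed black desk tape dispenser, 140 (its x) by 56 (its y) by 68 mm high, the roll on top. Origin: centre of its underside, on the counter. It stands off the other end of the riser, 200 to 230 mm from the riser's centre, its long side within about 20 degrees of the riser's x.
- large_notes: Loose large block of note paper, 70 (its x) by 60 (its y) by 30 mm high, about 100 g, lying flat. Origin: centre of its underside.
- small_notes: Loose small block of note paper, 50 (its x) by 38 (its y) by 22 mm high, about 35 g, lying flat. Origin: centre of its underside.
- glue_stick: Loose round white glue stick standing upright, 95 mm high; foot and cap 30 mm across, grey-labelled barrel 27 mm across from 13 to 62 mm up; about 40 g. Origin: centre of its underside, z up.
- eraser: Loose white eraser in a cardboard sleeve, lying flat, 60 (its x) by 22 (its y) by 14 mm high, about 30 g. Origin: centre of its underside.
- highlighter: Loose flat highlighter pen lying down, 115 long (its x) by 26 wide (its y) by 16 mm high, white barrel to +x, black cap (24 wide, 37 long) to -x with a thin clip on top; about 25 g. Origin: middle of its length and width, on its underside.
- stapler: Loose bystander: black stapler, 130 (its x) by 34 by 52 mm high, at the right edge of the work area. Not to be moved. Origin: centre of its underside.
- calculator: Loose bystander: grey desk calculator, 140 (its x) by 76 by 19 mm high, at the left edge of the work area. Not to be moved. Origin: centre of its underside.
There are look-alikes about, which are no part of the job. What is shaped like the eraser but orange or yellow is not meant. Leave any blue look-alike of the highlighter alone.

How it is judged:
By the outcome, as a careful person would: the job done as asked, in the order asked, and still so for the second after the job is handed in, with the robot touching nothing.
It also fails if it takes over 131 s, if anything falls off the work surface, if the arm or the gripper's body presses on something with over 40 N, if the wrist force passes 120 N, or if a joint passes its speed limit or range.

## Robot

A 7-joint arm with a two-finger parallel gripper is mounted at the origin on the work surface. World frame = base frame: x ahead of the robot, y to its left, z up, the work surface at z = 0. Lengths are in mm, angles in rad, forces in N, time in s.
With the tool pointing down it reaches from about 425 to 875 mm from the base axis. Payload 4.7 kg.
Tool frame: the origin (TCP) lies at the very end of the fingers, on their centre line; the grasp point (between the pads) lies 19 mm behind it; z points along the fingers, y is the line along which they close (so a half turn about z gives the same grasp; the last joint's range is limited). The gripper opens to 87 mm and grips with 3 to 60 N. Pads are 19 mm wide; open, the fingers measure 117 mm over their backs; the gripper's body (75 mm by 190 mm) begins 51 mm behind the grasp point.
Start: joints at [-1.104, 0.321, -0.07, 1.45, 0.023, 1.371, -0.057], TCP at [284.396, 584.506, 199.987] pointing down, gripper open.
Joint ranges: [-2.86, 2.86], [-0.3, 2.09], [-1.38, 1.24], [0.06, 2.45], [-1.56, 4.7], [0.09, 2.05], [-2.69, 2.69]. Speed limits (rad/s): [2.57, 2.57, 3.14, 3.14, 3.14, 3.14, 3.14].

## Interface

Orientations are given as a unit quaternion [w, x, y, z].
In Python, from cell import monitor, camera, camera_info, arm gives the robot as it stands.
- The arm moves only by the shell command python3 -m creep 'ROWS'. ROWS is a JSON object of lists of equal length, an entry for each row: "fingers": the opening, from 0 (shut) to 1 (fully open); "linear": the shift along the tool's x, y, z in units of 0.5 m (1.0 is 0.5 m), a list of three; "delta_rot": the turn, a rotation vector about the tool's x, y, z in units of 90 degrees (1.0 is 90 degrees), a list of three. A call has exactly 10 rows; each row is the pose to reach, as a shift and turn from the pose commanded when the call began, along the tool's axes at that moment; what a row does not reach only later rows make up. A row lasts 1/12 s, in which the tool goes at most 41.7 mm and 7.16 degrees, less where a joint would pass 70% of its speed; a pose out of reach is approached as far as the arm can. A call with a number of a shift or a turn outside -1 to 1 is refused whole. A call with a gripper value outside its range is refused whole. The fingers move at their own pace and stop on an object; the grip force is fixed at half the most. Time passes only in rows, so rows that repeat a pose let the fingers close, or fill a call up. It gives the time, the measured TCP pose, the force, the opening and the grip force at its end, in the units of the state.
- monitor.sense(): the state, without advancing time (a new reading comes with each control period).
- camera(name): name is "side" or "top"; returns (picture, depth): 400x640x3 uint8, red, green, blue; 400x640 float32, mm along the optical axis (not along the pixel's ray), 0 where there is no reading.
- camera_info(name): a dict with "mtx" (3x3 intrinsics, pixels), "world_from_camera" (4x4, takes a point from camera to world coordinates). Camera axes: x right, y up, looking along -z (the intrinsics and any distortion apply to the point x, -y, -z); pixel columns grow to the right and rows downward; lengths in mm; the calibration is good to about 2 mm. A picture is of the moment at which its call begins. camera_info takes no time and is no camera call.
- arm.sign_off(): hands the job in; it is judged then, once.
The state is a dict: "time": time; "joints": joint angles; "dq": joint speeds; "joint_torque": joint torques, N m; "ee_pos": TCP position; "orientation": TCP orientation; "force": force on the tool from outside, world axes, zero at the start; "ft_torque": the same for the moment, N m; "width": finger opening in mm; "grip_force": force on a finger pad.
Only numpy, scipy, OpenCV 4.12 (cv2) and the standard library are available. Lean on these libraries where they do the work, as an engineer would, in place of code of your own. Each camera call takes 0.05 s, during which the arm holds its last target. There are 200 camera calls.

## Working session

There is one attempt and no reset: what is moved stays moved. The work goes in short steps, Python scripts to look and compute and a shell command to move; the robot and the scene stay as the last step left them, time stands still between calls to the robot, and variables do not carry over. Pictures are saved under pics/ and viewed, at most 14 in all, crops included, and the job is handed in when it is done.

```bash
ls; mkdir -p pics; python3 - <<'E'
from cell import monitor,camera,camera_info
import cv2,numpy as np
for n in("top","side"):
    p,d=camera(n); cv2.imwrite(f"pics/{n}0.png",p[:,:,::-1]); np.savez(f"pics/{n}0.npz",p=p,d=d)
    i=camera_info(n); print(n,i["mtx"],np.round(i["world_from_camera"],3),[k for k in i])
s=monitor.sense();print(s["time"],s["ee_pos"],s["orientation"],s["width"])
E
```

```text
pics
top [[458.12344136   0.         320.75170906]
 [  0.         458.12344136 203.61665225]
 [  0.           0.           1.        ]] [[-2.300000e-02  9.930000e-01 -1.160000e-01  3.597520e+02]
 [-1.000000e+00 -2.400000e-02 -8.000000e-03 -1.041600e+01]
 [-1.100000e-02  1.150000e-01  9.930000e-01  1.322327e+03]
 [ 0.000000e+00  0.000000e+00  0.000000e+00  1.000000e+00]] ['mtx', 'world_from_camera']
side [[383.16225456   0.         319.10527433]
 [  0.         383.16225456 193.95309676]
 [  0.           0.           1.        ]] [[ 9.08000e-01  2.75000e-01 -3.16000e-01  1.10784e+02]
 [-4.19000e-01  6.24000e-01 -6.60000e-01 -8.36736e+02]
 [ 1.60000e-02  7.32000e-01  6.82000e-01  9.15120e+02]
 [ 0.00000e+00  0.00000e+00  0.00000e+00  1.00000e+00]] ['mtx', 'world_from_camera']
0.1 [284.17054768 583.9811693  198.94744698] [-1.44492897e-04  2.24463991e-01  9.74481987e-01 -8.67270355e-04] 87.3827745909075
```

View pics/top0.png

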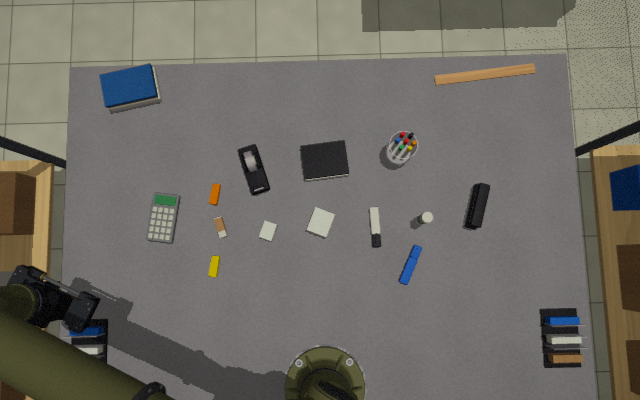

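View pics/side0.png

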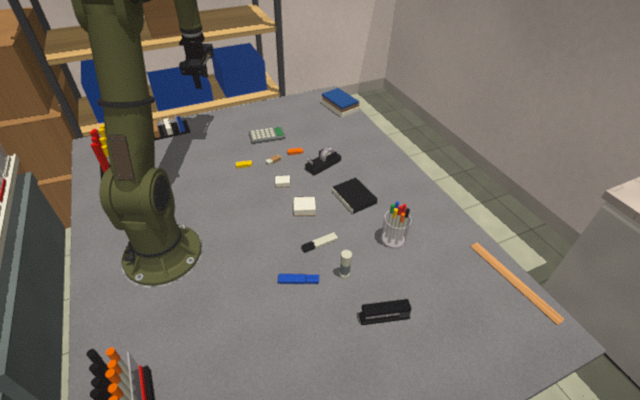

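```bash
cat > h.py <<'E'
import numpy as np,cv2
from cell import camera,camera_info
I={n:camera_info(n) for n in("top","side")}
def toW(uv,z,n="top"):
    K=I[n]["mtx"];T=I[n]["world_from_camera"];uv=np.atleast_2d(uv).astype(float)
    r=np.c_[(uv[:,0]-K[0,2])/K[0,0],-(uv[:,1]-K[1,2])/K[1,1],-np.ones(len(uv))]@T[:3,:3].T
    return T[:3,3]+r*((z-T[2,3])/r[:,2])[:,None]
def toP(X,n="top"):
    K=I[n]["mtx"];T=I[n]["world_from_camera"];c=(np.atleast_2d(X)-T[:3,3])@T[:3,:3]
    return np.c_[K[0,2]-K[0,0]*c[:,0]/c[:,2],K[1,2]+K[1,1]*c[:,1]/c[:,2]]
def dw(n,d):
    v,u=np.mgrid[:400,:640];K=I[n]["mtx"];T=I[n]["world_from_camera"]
    c=np.stack([(u-K[0,2])/K[0,0]*d,-(v-K[1,2])/K[1,1]*d,-d],-1)
    return c@T[:3,:3].T+T[:3,3]
E
python3 - <<'E'
from h import *
q=np.load("pics/top0.npz");p,d=q["p"],q["d"]
W=dw("top",d);z=W[...,2]
print("table z",[round(float(np.median(z[a:a+15,b:b+15])),1) for a,b in((90,200),(170,440),(260,300),(200,500))], "noise",z[245:265,300:340].std())
g=p.astype(int).mean(-1);sat=p.max(-1).astype(int)-p.min(-1)
def win(u,v,r): m=np.zeros(g.shape,bool);m[v-r:v+r+1,u-r:u+r+1]=1;return m
S=dict(riser=(325,160,32,25,g<60),tape=(254,169,30,68,(z>8)),large=(320,222,20,30,g>150),small=(268,230,14,22,g>150),
 eraser=(221,227,14,14,z>5),eraserc=(221,227,14,14,(g>125)|(sat>45)),hl=(375,227,24,16,(z>6)),hlc=(375,227,24,16,(g>150)|(g<50)),stap=(477,205,30,52,z>8),calc=(163,217,30,19,z>8))
for k,(u,v,r,h,m) in S.items():
    m=m&win(u,v,r)
    n,l,st,ce=cv2.connectedComponentsWithStats(m.astype(np.uint8))
    j=1+st[1:,4].argmax();ys,xs=np.where(l==j)
    P=toW(np.c_[xs,ys],h)[:,:2]
    (c,wh,a)=cv2.minAreaRect(P.astype(np.float32));
    C=np.cov(P.T);w,V=np.linalg.eigh(C)
    print(k,"px",np.round([xs.mean(),ys.mean()],1),"mean",P.mean(0).round(1),"rect",np.round(c,1),np.round(wh,1),round(a,1),"pca long",round(np.degrees(np.arctan2(V[1,1],V[0,1])),1),"sd*3.46",np.sqrt(w*12).round(1),"z",np.round(np.percentile(z[ys,xs],[10,50,90]),1))
for nm,(u,v,r,lo) in dict(glue=(425,218,14,80),pot=(402,148,25,70)).items():
    m=win(u,v,r)&(z>lo);P=W[m];print(nm,m.sum(),np.round(P.mean(0),1),P.min(0).round(1),P.max(0).round(1))
c=cv2.resize(p[130:290,180:450,::-1],None,fx=2.9,fy=2.9,interpolation=cv2.INTER_CUBIC);cv2.imwrite("pics/crop1.png",c)
E
```

```text
table z [0.5, 0.0, 0.4, 0.1] noise 80.85807274061945
riser px [323.9 159.5] mean [638.5 -12. ] rect [639.  -11.9] [ 98.7 130.7] 6.2 pca long 96.5 sd*3.46 [ 98.4 130. ] z [22.1 25.4 29. ]
tape px [253.3 169.1] mean [607.3 185.3] rect [607.8 184.6] [137.6  56.7] 17.2 pca long -162.9 sd*3.46 [ 54.9 137.1] z [24.5 30.3 62. ]
large px [320.4 221.5] mean [459.2   2.2] rect [459.2   2.3] [58.7 69. ] 67.5 pca long 157.8 sd*3.46 [59.  69.3] z [27.1 30.7 33.9]
small px [267.3 230.2] mean [438.7 153.7] rect [439.1 153.6] [36.3 48.4] 70.3 pca long 160.5 sd*3.46 [36.6 49.1] z [19.5 22.5 25.9]
eraser px [219.8 226.8] mean [452.3 290.9] rect [449.5 290. ] [66.7 25.5] 17.4 pca long -163.5 sd*3.46 [24.2 61.5] z [10.1 14.  17.6]
eraserc px [219.8 226.6] mean [452.7 291. ] rect [452.6 290.6] [58.5 23.5] 17.2 pca long -164.0 sd*3.46 [23.  58.8] z [10.8 14.2 17.7]
hl px [374.7 226.2] mean [ 443.3 -152.1] rect [ 442.6 -152.8] [113.   28.5] 3.0 pca long -177.1 sd*3.46 [ 26.3 113.1] z [12.1 16.3 19.5]
hlc px [374.6 219.8] mean [ 461.6 -152.4] rect [ 461.5 -152.5] [74.8 23. ] 2.7 pca long -177.2 sd*3.46 [23.1 75.3] z [13.  16.6 19.4]
stap px [477.2 205.5] mean [ 491.8 -434.9] rect [ 492. -433.] [ 47.  132.4] 73.8 pca long 162.4 sd*3.46 [ 43.2 128.9] z [12.1 50.1 54.8]
calc px [162.5 217.3] mean [483.2 454.2] rect [483.5 453.5] [ 78.8 139.4] 81.5 pca long 171.7 sd*3.46 [ 77.4 139.4] z [14.3 18.7 22.6]
glue 113 [ 454.3 -268.3  159.4] [ 359.8 -298.2   80.6] [ 473.3  -10.4 1322.3]
pot 460 [ 650.5 -221.8  134.8] [ 359.8 -267.9   70.1] [ 700.1  -10.4 1322.3]
```

View pics/crop1.png

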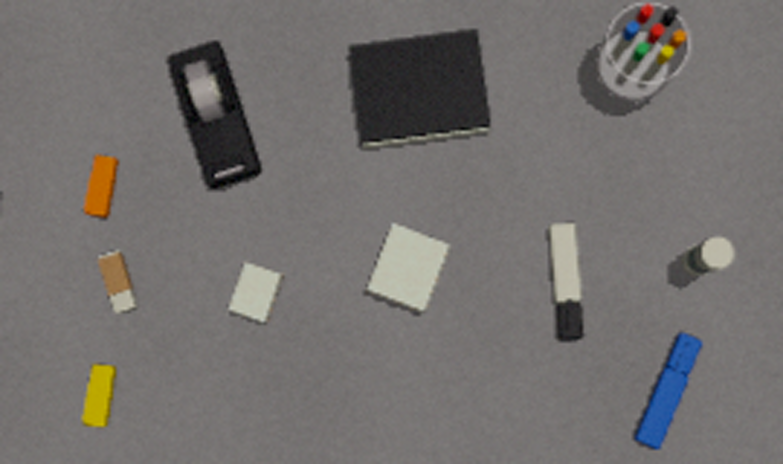

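The eraser candidates are (215,194) orange, (220,227) white with a brown sleeve, and (214,266) yellow. The crop confirms (220,227) is the white eraser in its cardboard sleeve. The highlighter is at (375,226), white with a black cap; the one at (410,265) is the blue look-alike. The tape dispenser is at (253,169) and the pot at (403,146).

```bash
cat >> h.py <<'E'
def plan(x,y,z,yaw=None):
    "shift/turn from measured pose; yaw = world angle (deg) of closing axis, mod 180"
    from cell import monitor
    from scipy.spatial.transform import Rotation as R
    s=monitor.sense();q=s["orientation"];r=R.from_quat([q[1],q[2],q[3],q[0]]);M=r.as_matrix()
    cy=np.degrees(np.arctan2(M[1,1],M[0,1]));t=0 if yaw is None else (yaw-cy+90)%180-90
    Rt=R.from_euler('z',t,degrees=True)
    yy=np.radians(cy+t);Y=np.array([np.cos(yy),np.sin(yy),0]);Z=np.array([0,0,-1.])
    rt=R.from_matrix(np.c_[np.cross(Y,Z),Y,Z])
    print("t",round(s["time"],2),"pos",np.round(s["ee_pos"],1),"cy",round(cy,1),"w",round(s["width"],1),"q7",round(s["joints"][6],2),
     "lin",np.round(M.T@(np.array([x,y,z])-s["ee_pos"])/500,3).tolist(),"rot",np.round((r.inv()*rt).as_rotvec(degrees=True)/90,3).tolist())
E
python3 - <<'E'
from h import *
q=np.load("pics/top0.npz");p,d=q["p"],q["d"]
W=dw("top",d);z=np.where(d>0,W[...,2],0)
def win(u,v,r): m=np.zeros(z.shape,bool);m[v-r:v+r+1,u-r:u+r+1]=1;return m
m=win(254,169,30)&(z>10)&(z<80);P=W[m][:,:2].astype(np.float32);print("tape",cv2.minAreaRect(P),P.mean(0))
m=win(425,218,14)&(z>85)&(z<110);P=W[m];print("glue",P.mean(0),P.min(0),P.max(0),cv2.minEnclosingCircle(P[:,:2].astype(np.float32)))
m=win(402,148,25)&(z>85)&(z<105);P=W[m];print("pot rim",m.sum(),cv2.minEnclosingCircle(P[:,:2].astype(np.float32)),P.mean(0))
pot=toW([403.1,145.5],95)[0];print("pot manual",pot)
m=win(325,160,32)&(z>17)&(z<32);P=W[m];print("riser",cv2.minAreaRect(P[:,:2].astype(np.float32)))
c=np.array([638.8,-12.]);a=np.radians(6.3);X=np.array([np.cos(a),np.sin(a)]);Y=np.array([-X[1],X[0]])
for n,t in(("pot",pot[:2]),("tape",np.array([613.5,188.8]))): print(n,"local",(t-c)@X,(t-c)@Y)
plan(459.2,2.3,120,67.6)
E
```

```text
tape ((616.7045288085938, 193.02127075195312), (140.27442932128906, 56.51228332519531), 17.19191551208496) [613.2073  190.07416]
glue [ 459.82732328 -283.13650633   94.68657543] [ 446.12534956 -298.21571269   85.40420908] [ 473.31006565 -269.96025882  101.26739327] ((459.4934387207031, -283.8755798339844), 15.208187103271484)
pot rim 167 ((659.859375, -228.5670166015625), 40.50163650512695) [ 656.08652355 -226.30699578   93.73620806]
pot manual [ 656.86259412 -229.15261488   95.        ]
riser ((638.6004638671875, -12.30902099609375), (103.38445281982422, 130.17837524414062), 5.770835876464844)
pot local -5.875579290260005 -217.82330689078597
tape local -3.1125625059341098 202.36363792600355
t 0.1 pos [284.2 584.  198.9] cy 64.1 w 87.4 q7 -0.06 lin [-0.824, -0.893, 0.16] rot [-0.001, 0.0, -0.039]
```

```bash
python3 -m creep '{"fingers":[1,1,1,1,1,1,1,1,1,1],"linear":[[-0.824,-0.893,0.1],[-0.824,-0.893,0.1],[-0.824,-0.893,0.1],[-0.824,-0.893,0.1],[-0.824,-0.893,0.1],[-0.824,-0.893,0.1],[-0.824,-0.893,0.1],[-0.824,-0.893,0.1],[-0.824,-0.893,0.1],[-0.824,-0.893,0.1]],"delta_rot":[[0,0,-0.04],[0,0,-0.04],[0,0,-0.04],[0,0,-0.04],[0,0,-0.04],[0,0,-0.04],[0,0,-0.04],[0,0,-0.04],[0,0,-0.04],[0,0,-0.04]]}'; python3 -c "
from h import *;plan(459.2,2.3,110,67.6)"
```

```text
time: 0.93
ee_pos: [404.0, 184.8, 165.5]
orientation: [-0.0, 0.194, 0.981, 0.0]
force: [1.9, -0.2, -0.2]
width: 87.2
grip_force: 0.0
t 0.93 pos [404.  184.8 165.5] cy 67.7 w 87.2 q7 0.67 lin [-0.241, -0.296, 0.111] rot [0.0, -0.0, 0.001]
```

```bash
python3 -m creep '{"fingers":[1,1,1,1,1,1,1,1,1,1],"linear":[[-0.241,-0.296,0.111],[-0.241,-0.296,0.111],[-0.241,-0.296,0.111],[-0.241,-0.296,0.111],[-0.241,-0.296,0.111],[-0.241,-0.296,0.111],[-0.241,-0.296,0.111],[-0.241,-0.296,0.111],[-0.241,-0.296,0.111],[-0.241,-0.296,0.111]],"delta_rot":[[0,0,0],[0,0,0],[0,0,0],[0,0,0],[0,0,0],[0,0,0],[0,0,0],[0,0,0],[0,0,0],[0,0,0]]}'; python3 - <<'E'
from h import *
plan(459.2,2.3,6,67.6)
p,d=camera("top");cv2.imwrite("pics/t1.png",cv2.resize(p[130:290,180:450,::-1],None,fx=2.9,fy=2.9))
p,d=camera("side");cv2.imwrite("pics/s1.png",cv2.resize(p[150:270,240:400,::-1],None,fx=4.5,fy=4.5))
E
```

```text
time: 1.77
ee_pos: [459.3, 5.8, 110.6]
orientation: [0.0, 0.192, 0.981, 0.0]
force: [1.2, 0.6, -0.3]
width: 86.8
grip_force: 0.0
t 1.77 pos [459.3   5.8 110.6] cy 67.8 w 86.8 q7 1.1 lin [-0.002, -0.007, 0.209] rot [0.0, 0.0, 0.002]
```

View pics/s1.png

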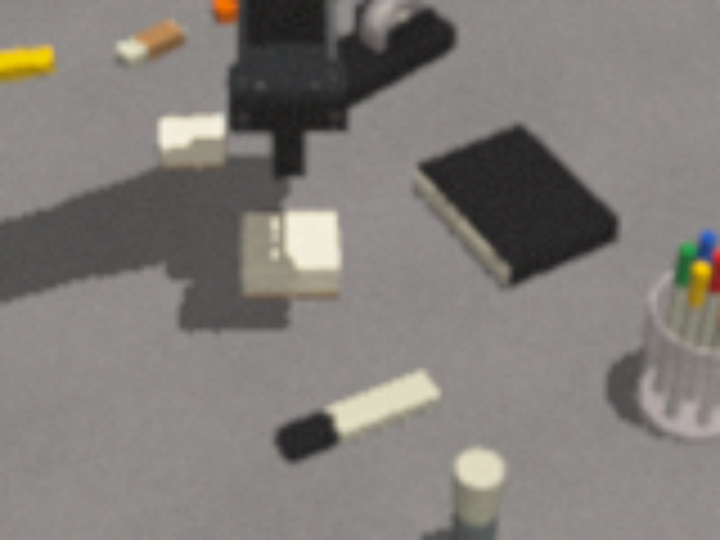

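Side crop: gripper above and just left of the large block (block at 290,250 in crop). I'll descend with the correction.

```bash
python3 -m creep '{"fingers":[1,1,1,1,1,1,1,1,1,1],"linear":[[-0.002,-0.007,0.05],[-0.002,-0.007,0.1],[-0.002,-0.007,0.15],[-0.002,-0.007,0.18],[-0.002,-0.007,0.209],[-0.002,-0.007,0.209],[-0.002,-0.007,0.209],[-0.002,-0.007,0.209],[-0.002,-0.007,0.209],[-0.002,-0.007,0.209]],"delta_rot":[[0,0,0],[0,0,0],[0,0,0],[0,0,0],[0,0,0],[0,0,0],[0,0,0],[0,0,0],[0,0,0],[0,0,0]]}'; python3 -c "
from h import *;plan(459.2,2.3,6,67.6)"
```

```text
time: 2.7
ee_pos: [459.9, 0.8, 6.9]
orientation: [0.001, 0.194, 0.981, 0.001]
force: [-0.4, -0.1, 0.1]
width: 87.6
grip_force: 0.0
t 2.7 pos [459.9   0.8   6.9] cy 67.7 w 87.6 q7 1.18 lin [0.002, 0.002, 0.002] rot [0.001, 0.001, 0.001]
```

```bash
python3 -m creep '{"fingers":[0,0,0,0,0,0,0,0,0,0],"linear":[[0,0,0],[0,0,0],[0,0,0],[0,0,0],[0,0,0],[0,0,0],[0,0,0],[0,0,0],[0,0,0],[0,0,0]],"delta_rot":[[0,0,0],[0,0,0],[0,0,0],[0,0,0],[0,0,0],[0,0,0],[0,0,0],[0,0,0],[0,0,0],[0,0,0]]}'; python3 -c "
from h import *;plan(459.9,0.8,90,67.7)"
```

```text
time: 3.53
ee_pos: [458.9, 0.5, 5.8]
orientation: [-0.0, 0.194, 0.981, 0.0]
force: [-0.4, -0.1, 1.9]
width: 58.6
grip_force: 30.0
t 3.53 pos [458.9   0.5   5.8] cy 67.7 w 58.6 q7 1.18 lin [-0.002, 0.001, -0.168] rot [0.0, -0.0, -0.0]
```

```bash
python3 -m creep '{"fingers":[0,0,0,0,0,0,0,0,0,0],"linear":[[0,0,-0.07],[0,0,-0.14],[0,0,-0.17],[-0.07,0.02,-0.17],[-0.14,0.046,-0.17],[-0.21,0.07,-0.17],[-0.28,0.093,-0.17],[-0.344,0.114,-0.17],[-0.344,0.114,-0.17],[-0.344,0.114,-0.17]],"delta_rot":[[0,0,0],[0,0,0],[0,0,-0.04],[0,0,-0.1],[0,0,-0.16],[0,0,-0.22],[0,0,-0.28],[0,0,-0.318],[0,0,-0.318],[0,0,-0.318]]}'; python3 -c "
from h import *;plan(639.5,-12,31,96.3)"
```

```text
time: 4.37
ee_pos: [640.0, -12.5, 89.0]
orientation: [-0.001, -0.054, 0.999, -0.001]
force: [-0.2, 0.3, -1.1]
width: 58.3
grip_force: 30.0
t 4.37 pos [640.  -12.5  89. ] cy 96.2 w 58.3 q7 1.8 lin [0.001, 0.001, 0.116] rot [-0.001, -0.002, -0.001]
```

```bash
python3 -m creep '{"fingers":[0,0,0,0,0,0,0,0,0,0],"linear":[[0.001,0,0.03],[0.001,0,0.06],[0.001,0,0.09],[0.001,0,0.1],[0.001,0,0.107],[0.001,0,0.112],[0.001,0,0.115],[0.001,0,0.115],[0.001,0,0.115],[0.001,0,0.115]],"delta_rot":[[0,0,0],[0,0,0],[0,0,0],[0,0,0],[0,0,0],[0,0,0],[0,0,0],[0,0,0],[0,0,0],[0,0,0]]}'; python3 -c "
from h import *;plan(639.5,-12,31,96.3)"
```

```text
time: 5.2
ee_pos: [639.6, -12.1, 34.0]
orientation: [0.001, -0.055, 0.999, 0.0]
force: [1.0, -0.0, -0.6]
width: 58.8
grip_force: 30.0
t 5.2 pos [639.6 -12.1  34. ] cy 96.3 w 58.8 q7 1.82 lin [0.0, 0.0, 0.006] rot [0.0, 0.001, -0.0]
```

```bash
python3 -m creep '{"fingers":[0,0,0,0,1,1,1,1,1,1],"linear":[[0,0,0.002],[0,0,0.004],[0,0,0.005],[0,0,0.005],[0,0,0.005],[0,0,0.005],[0,0,0.005],[0,0,0.005],[0,0,0.005],[0,0,0.005]],"delta_rot":[[0,0,0],[0,0,0],[0,0,0],[0,0,0],[0,0,0],[0,0,0],[0,0,0],[0,0,0],[0,0,0],[0,0,0]]}'; python3 -c "
from h import *;plan(438.9,153.6,100,70.4)"
```

```text
time: 6.03
ee_pos: [639.2, -12.2, 30.8]
orientation: [0.0, -0.055, 0.998, 0.0]
force: [-0.4, 0.3, 0.8]
width: 85.2
grip_force: 0.0
t 6.03 pos [639.2 -12.2  30.8] cy 96.3 w 85.2 q7 1.82 lin [0.362, 0.373, -0.138] rot [0.0, 0.0, 0.288]
```

```bash
python3 -m creep '{"fingers":[1,1,1,1,1,1,1,1,1,1],"linear":[[0,0,-0.08],[0,0,-0.14],[0.05,0.052,-0.14],[0.1,0.104,-0.14],[0.15,0.156,-0.14],[0.21,0.217,-0.14],[0.27,0.28,-0.14],[0.33,0.34,-0.14],[0.362,0.373,-0.14],[0.362,0.373,-0.14]],"delta_rot":[[0,0,0],[0,0,0],[0,0,0.06],[0,0,0.12],[0,0,0.18],[0,0,0.24],[0,0,0.288],[0,0,0.288],[0,0,0.288],[0,0,0.288]]}'; python3 - <<'E'
from h import *
plan(438.9,153.6,4,70.4)
p,d=camera("top")
g=p.astype(int).mean(-1)
m=np.zeros(g.shape,np.uint8);m[130:200,290:360]=(g>140)[130:200,290:360]
n,l,st,ce=cv2.connectedComponentsWithStats(m);j=1+st[1:,4].argmax();ys,xs=np.where(l==j)
print("large",cv2.minAreaRect(toW(np.c_[xs,ys],55)[:,:2].astype(np.float32)),toW(ce[j],55))
E
```

```text
time: 6.87
ee_pos: [434.2, 158.0, 100.6]
orientation: [-0.001, 0.167, 0.986, 0.001]
force: [-0.2, 0.7, 0.7]
width: 86.8
grip_force: 0.0
t 6.87 pos [434.2 158.  100.6] cy 70.8 w 86.8 q7 0.83 lin [-0.012, -0.006, 0.193] rot [0.001, -0.002, 0.005]
large ((639.3475341796875, -9.966121673583984), (69.24481201171875, 59.253875732421875), 6.261826992034912) [[639.13052157 -10.01924904  55.        ]]
```

```bash
python3 -m creep '{"fingers":[1,1,1,1,1,1,1,1,1,1],"linear":[[-0.008,-0.004,0.06],[-0.008,-0.004,0.12],[-0.008,-0.004,0.16],[-0.008,-0.004,0.18],[-0.008,-0.004,0.193],[-0.008,-0.004,0.193],[-0.008,-0.004,0.193],[-0.008,-0.004,0.193],[-0.008,-0.004,0.193],[-0.008,-0.004,0.193]],"delta_rot":[[0,0,0],[0,0,0],[0,0,0],[0,0,0],[0,0,0],[0,0,0],[0,0,0],[0,0,0],[0,0,0],[0,0,0]]}'; python3 -c "
from h import *;plan(438.9,152.2,4,70.4)"
```

```text
time: 7.75
ee_pos: [442.8, 150.6, 5.3]
orientation: [0.001, 0.171, 0.985, 0.001]
force: [0.5, 0.6, 0.6]
width: 87.1
grip_force: 0.0
t 7.75 pos [442.8 150.6   5.3] cy 70.4 w 87.1 q7 0.91 lin [0.008, 0.0, 0.002] rot [0.001, 0.001, -0.0]
```

```bash
python3 -m creep '{"fingers":[1,1,0,0,0,0,0,0,0,0],"linear":[[0.008,0,0.002],[0.008,0,0.002],[0.008,0,0.002],[0.008,0,0.002],[0.008,0,0.002],[0.008,0,0.002],[0.008,0,0.002],[0.008,0,0.002],[0.008,0,0.002],[0.008,0,0.002]],"delta_rot":[[0,0,0],[0,0,0],[0,0,0],[0,0,0],[0,0,0],[0,0,0],[0,0,0],[0,0,0],[0,0,0],[0,0,0]]}'; python3 -c "
from h import *;plan(639.2,-12.4,110,96.3)"
```

```text
time: 8.58
ee_pos: [438.2, 151.5, 3.3]
orientation: [0.0, 0.171, 0.985, 0.0]
force: [0.8, 0.7, 0.7]
width: 41.4
grip_force: 0.0
t 8.58 pos [438.2 151.5   3.3] cy 70.4 w 41.4 q7 0.9 lin [-0.489, -0.174, -0.213] rot [0.0, 0.0, -0.288]
```

```bash
python3 -m creep '{"fingers":[0,0,0,0,0,0,0,0,0,0],"linear":[[0,0,0],[0,0,0],[0,0,0],[0,0,-0.07],[0,0,-0.14],[0,0,-0.213],[-0.07,-0.025,-0.213],[-0.14,-0.05,-0.213],[-0.14,-0.05,-0.213],[-0.14,-0.05,-0.213]],"delta_rot":[[0,0,0],[0,0,0],[0,0,0],[0,0,0],[0,0,0],[0,0,0],[0,0,-0.05],[0,0,-0.1],[0,0,-0.1],[0,0,-0.1]]}'; python3 -c "
from h import *;plan(639.2,-12.4,110,96.3)"
```

```text
time: 9.42
ee_pos: [496.7, 102.6, 109.9]
orientation: [0.0, 0.095, 0.995, -0.0]
force: [-0.8, 1.5, 0.2]
width: 0.5
grip_force: 0.0
t 9.42 pos [496.7 102.6 109.9] cy 79.1 w 0.5 q7 1.16 lin [-0.323, -0.172, 0.0] rot [-0.0, 0.0, -0.191]
```

```bash
python3 - <<'E'
from h import *
p,d=camera("top");cv2.imwrite("pics/t2.png",cv2.resize(p[130:290,180:450,::-1],None,fx=2.9,fy=2.9))
g=p.astype(int).mean(-1)
m=np.zeros(g.shape,np.uint8);m[205:260,240:292]=(g>140)[205:260,240:292]
n,l,st,ce=cv2.connectedComponentsWithStats(m);j=1+st[1:,4].argmax();ys,xs=np.where(l==j)
print("small",st[j],cv2.minAreaRect(toW(np.c_[xs,ys],22)[:,:2].astype(np.float32)),toW(ce[j],22))
E
```

```text
Traceback (most recent call last):
ValueError: attempt to get argmax of an empty sequence
```

View pics/t2.png

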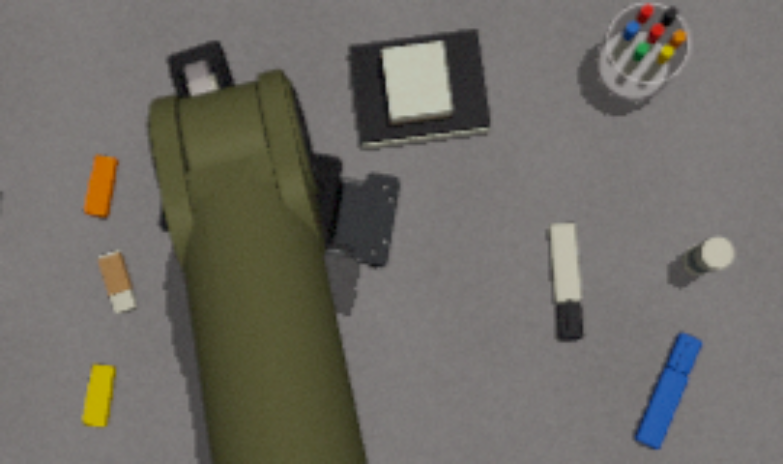

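The small block is hidden under the arm. The large block sits on the riser at (417,82) in the crop. I'll move aside and look again.

```bash
python3 -m creep '{"fingers":[1,1,1,1,1,1,1,1,1,1],"linear":[[0,-0.08,-0.03],[0,-0.16,-0.06],[0,-0.24,-0.06],[0,-0.32,-0.06],[0,-0.4,-0.06],[0,-0.45,-0.06],[0,-0.45,-0.06],[0,-0.45,-0.06],[0,-0.45,-0.06],[0,-0.45,-0.06]],"delta_rot":[[0,0,0],[0,0,0],[0,0,0],[0,0,0],[0,0,0],[0,0,0],[0,0,0],[0,0,0],[0,0,0],[0,0,0]]}'; python3 - <<'E'
from h import *
p,d=camera("top");cv2.imwrite("pics/t3.png",cv2.resize(p[130:290,180:450,::-1],None,fx=2.9,fy=2.9))
g=p.astype(int).mean(-1)
m=np.zeros(g.shape,np.uint8);m[200:270,240:300]=(g>140)[200:270,240:300]
n,l,st,ce=cv2.connectedComponentsWithStats(m)
for j in range(1,n):
    if st[j,4]>40:
        ys,xs=np.where(l==j);print("small",st[j],cv2.minAreaRect(toW(np.c_[xs,ys],22)[:,:2].astype(np.float32)),toW(ce[j],22),np.median(dw("top",d)[ys,xs,2]))
E
```

```text
time: 10.3
ee_pos: [454.2, -114.5, 139.5]
orientation: [-0.0, 0.091, 0.996, 0.0]
force: [-0.0, 0.2, 0.2]
width: 58.9
grip_force: 0.0
small [259 220  18  21 238] ((438.6968994140625, 153.8707733154297), (37.97890853881836, 49.518409729003906), 70.81573486328125) [[438.70310227 153.59057195  22.        ]] 22.249701430050663
```

View pics/t3.png

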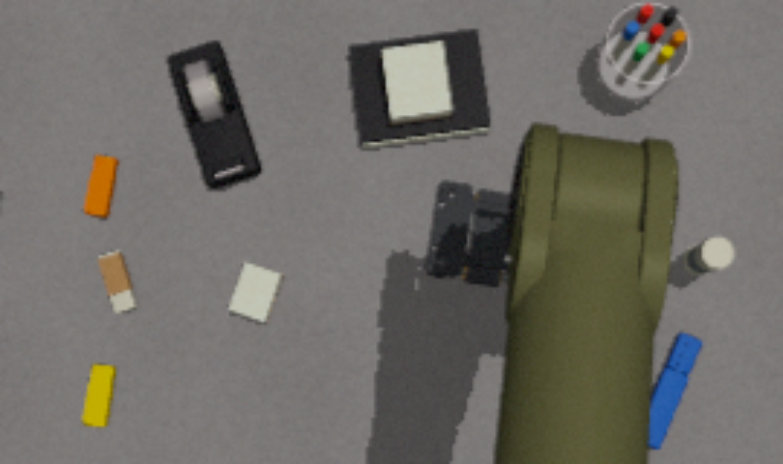

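```bash
python3 -c "
from h import *;plan(438.9,152.6,60,70.6)"
```

```text
t 10.35 pos [ 454.3 -114.6  139.5] cy 79.5 w 63.1 q7 1.55 lin [0.127, 0.52, 0.159] rot [0.0, -0.0, 0.099]
```

```bash
python3 -m creep '{"fingers":[0.6,0.6,0.6,0.6,0.6,0.6,0.6,0.6,0.6,0.6],"linear":[[0.02,0.08,0],[0.04,0.16,0],[0.06,0.24,0],[0.08,0.32,0],[0.1,0.4,0.04],[0.12,0.48,0.08],[0.127,0.52,0.12],[0.127,0.52,0.159],[0.127,0.52,0.159],[0.127,0.52,0.159]],"delta_rot":[[0,0,0.03],[0,0,0.06],[0,0,0.099],[0,0,0.099],[0,0,0.099],[0,0,0.099],[0,0,0.099],[0,0,0.099],[0,0,0.099],[0,0,0.099]]}'; python3 -c "
from h import *;plan(438.9,152.6,3,70.6)"
```

```text
time: 11.18
ee_pos: [438.5, 150.7, 59.5]
orientation: [-0.001, 0.169, 0.986, -0.001]
force: [0.4, -0.3, -0.3]
width: 52.2
grip_force: 0.0
t 11.18 pos [438.5 150.7  59.5] cy 70.6 w 52.2 q7 0.86 lin [0.0, 0.004, 0.113] rot [-0.002, -0.001, -0.001]
```

```bash
python3 -m creep '{"fingers":[0.6,0.6,0.6,0.6,0.6,0.6,0.6,0.6,0.6,0.6],"linear":[[0,0,0.04],[0,0,0.08],[0,0,0.1],[0,0,0.114],[0,0,0.114],[0,0,0.114],[0,0,0.114],[0,0,0.114],[0,0,0.114],[0,0,0.114]],"delta_rot":[[0,0,0],[0,0,0],[0,0,0],[0,0,0],[0,0,0],[0,0,0],[0,0,0],[0,0,0],[0,0,0],[0,0,0]]}'; python3 -c "
from h import *;plan(438.9,152.6,3,70.6)"
```

```text
time: 12.02
ee_pos: [440.2, 150.8, 3.8]
orientation: [0.0, 0.17, 0.985, 0.0]
force: [0.4, 0.2, -0.8]
width: 52.3
grip_force: 0.0
t 12.02 pos [440.2 150.8   3.8] cy 70.4 w 52.3 q7 0.9 lin [0.004, 0.003, 0.002] rot [0.001, 0.0, -0.002]
```

```bash
python3 -m creep '{"fingers":[0.6,0,0,0,0,0,0,0,0,0],"linear":[[0.003,0.003,0.002],[0.003,0.003,0.002],[0.003,0.003,0.002],[0.003,0.003,0.002],[0.003,0.003,0.002],[0.003,0.003,0.002],[0.003,0.003,0.002],[0.003,0.003,0.002],[0.003,0.003,0.002],[0.003,0.003,0.002]],"delta_rot":[[0,0,0],[0,0,0],[0,0,0],[0,0,0],[0,0,0],[0,0,0],[0,0,0],[0,0,0],[0,0,0],[0,0,0]]}'; python3 -c "
from h import *;plan(639.2,-12.4,110,96.3)"
```

```text
time: 12.85
ee_pos: [438.9, 152.5, 2.3]
orientation: [0.0, 0.17, 0.985, 0.0]
force: [0.2, 0.3, -0.8]
width: 2.8
grip_force: 0.0
t 12.85 pos [438.9 152.5   2.3] cy 70.4 w 2.8 q7 0.89 lin [-0.488, -0.177, -0.215] rot [0.0, 0.0, -0.287]
```

The fingers closed to nothing with the TCP on the block, so I need to see why.

```bash
python3 - <<'E'
from h import *
p,d=camera("side");a=cv2.resize(p[130:230,220:360,::-1],None,fx=4,fy=4)
q,d2=camera("top");b=cv2.resize(q[200:260,220:330,::-1],None,fx=5,fy=2.5*2)
cv2.imwrite("pics/s4.png",a);print(toP([438.9,152.5,22],"side"),toP([438.9,152.5,22]))
E
```

```text
[[282.46844507 178.77561133]] [[267.73130048 230.13586507]]
```

View pics/s4.png

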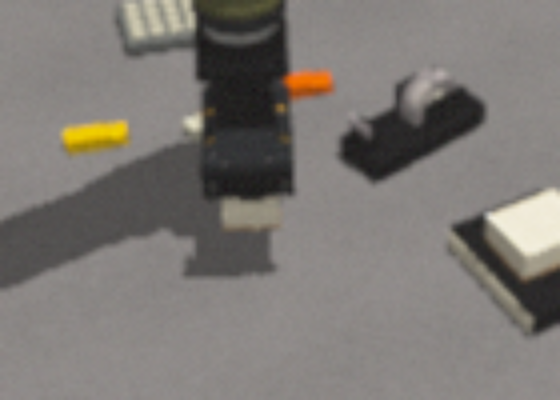

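```bash
python3 - <<'E'
from h import *
print("block front bottom",toW([282.5,187],0,"side"))
p,d=camera("side");W=dw("side",d)
for v in range(150,190,3): print(v,[tuple(np.round(W[v,u]).astype(int)) for u in(275,282,289)])
from cell import monitor
print(monitor.sense()["ee_pos"],toP([438.9,152.5,2],"side"))
E
```

```text
block front bottom [[ 4.31152610e+02  1.34764178e+02 -1.13686838e-13]]
150 [(np.int64(408), np.int64(115), np.int64(184)), (np.int64(427), np.int64(102), np.int64(186)), (np.int64(481), np.int64(188), np.int64(112))]
153 [(np.int64(406), np.int64(111), np.int64(175)), (np.int64(427), np.int64(105), np.int64(172)), (np.int64(471), np.int64(160), np.int64(122))]
156 [(np.int64(405), np.int64(110), np.int64(163)), (np.int64(426), np.int64(105), np.int64(161)), (np.int64(465), np.int64(146), np.int64(120))]
159 [(np.int64(404), np.int64(111), np.int64(151)), (np.int64(427), np.int64(108), np.int64(146)), (np.int64(450), np.int64(105), np.int64(141))]
162 [(np.int64(403), np.int64(111), np.int64(139)), (np.int64(424), np.int64(101), np.int64(140)), (np.int64(444), np.int64(91), np.int64(140))]
165 [(np.int64(398), np.int64(95), np.int64(140)), (np.int64(419), np.int64(87), np.int64(139)), (np.int64(439), np.int64(78), np.int64(139))]
168 [(np.int64(392), np.int64(79), np.int64(141)), (np.int64(413), np.int64(72), np.int64(140)), (np.int64(433), np.int64(62), np.int64(141))]
171 [(np.int64
[... 349 characters left out ...]
3), np.int64(102)), (np.int64(431), np.int64(61), np.int64(104))]
180 [(np.int64(419), np.int64(178), np.int64(3)), (np.int64(434), np.int64(144), np.int64(25)), (np.int64(457), np.int64(136), np.int64(23))]
183 [(np.int64(414), np.int64(165), np.int64(1)), (np.int64(431), np.int64(136), np.int64(18)), (np.int64(453), np.int64(124), np.int64(20))]
186 [(np.int64(407), np.int64(145), np.int64(6)), (np.int64(429), np.int64(134), np.int64(6)), (np.int64(453), np.int64(127), np.int64(3))]
189 [(np.int64(402), np.int64(131), np.int64(4)), (np.int64(425), np.int64(123), np.int64(2)), (np.int64(447), np.int64(113), np.int64(3))]
[438.89223104 152.53420401   2.31067375] [[282.74068895 182.99122387]]
```

```bash
python3 - <<'E'
from h import *
for z in(105,110,115,120,125,130,135,140): print(z,toP([[440,-40,z],[437,-48,z]],"side").round(1).tolist())
# camera check: known-height points, side depth bias
p,d=camera("side");W=dw("side",d);print([W[v,u].round(0) for v,u in((195,350),(205,303),(230,250),(240,420),(300,450))])
E
```

```text
105 [[303.7, 195.6], [303.8, 197.5]]
110 [[303.6, 194.4], [303.8, 196.3]]
115 [[303.6, 193.2], [303.8, 195.1]]
120 [[303.6, 192.0], [303.7, 193.9]]
125 [[303.6, 190.8], [303.7, 192.7]]
130 [[303.6, 189.6], [303.7, 191.5]]
135 [[303.6, 188.4], [303.7, 190.3]]
140 [[303.5, 187.1], [303.7, 189.0]]
[array([606., -41.,  46.]), array([462.,  20.,   1.]), array([265., -16.,   1.]), array([ 735., -270.,    1.]), array([ 684., -478.,    0.])]
```

The side view puts the fingertips about 22 mm higher than the reported TCP: the tip row at s1 fits z≈133, not 110. So the fingers closed above the small block. I'll open, descend further in small steps and watch the force.

```bash
python3 -m creep '{"fingers":[0.65,0.65,0.65,0.65,0.65,0.65,0.65,0.65,0.65,0.65],"linear":[[0,0,-0.01],[0,0,-0.01],[0,0,-0.01],[0,0,-0.01],[0,0,-0.01],[0,0,-0.01],[0,0,-0.01],[0,0,-0.01],[0,0,-0.01],[0,0,-0.01]],"delta_rot":[[0,0,0],[0,0,0],[0,0,0],[0,0,0],[0,0,0],[0,0,0],[0,0,0],[0,0,0],[0,0,0],[0,0,0]]}'
python3 -m creep '{"fingers":[0.65,0.65,0.65,0.65,0.65,0.65,0.65,0.65,0.65,0.65],"linear":[[0,0,0.006],[0,0,0.012],[0,0,0.018],[0,0,0.024],[0,0,0.03],[0,0,0.034],[0,0,0.038],[0,0,0.038],[0,0,0.038],[0,0,0.038]],"delta_rot":[[0,0,0],[0,0,0],[0,0,0],[0,0,0],[0,0,0],[0,0,0],[0,0,0],[0,0,0],[0,0,0],[0,0,0]]}'
```

```text
time: 13.88
ee_pos: [438.9, 152.5, 7.3]
orientation: [0.0, 0.17, 0.985, 0.0]
force: [0.0, -0.5, 0.2]
width: 54.4
grip_force: 0.0
time: 14.72
ee_pos: [439.0, 152.6, -11.6]
orientation: [0.0, 0.17, 0.985, 0.0]
force: [0.9, 0.2, 0.9]
width: 56.3
grip_force: 0.0
```

```bash
python3 -m creep '{"fingers":[0.65,0.65,0.65,0,0,0,0,0,0,0],"linear":[[0,0,0.003],[0,0,0.006],[0,0,0.008],[0,0,0.008],[0,0,0.008],[0,0,0.008],[0,0,0.008],[0,0,0.008],[0,0,0.008],[0,0,0.008]],"delta_rot":[[0,0,0],[0,0,0],[0,0,0],[0,0,0],[0,0,0],[0,0,0],[0,0,0],[0,0,0],[0,0,0],[0,0,0]]}'; python3 -c "
from h import *;plan(639.2,-12.4,85,96.3)"
```

```text
time: 15.55
ee_pos: [438.9, 152.5, -15.7]
orientation: [0.0, 0.17, 0.985, 0.0]
force: [0.0, 0.6, 1.5]
width: 37.4
grip_force: 30.0
t 15.55 pos [438.9 152.5 -15.7] cy 70.4 w 37.4 q7 0.91 lin [-0.488, -0.177, -0.201] rot [0.0, 0.0, -0.287]
```

```bash
python3 -m creep '{"fingers":[0,0,0,0,0,0,0,0,0,0],"linear":[[0,0,-0.07],[0,0,-0.14],[-0.05,-0.018,-0.201],[-0.12,-0.043,-0.201],[-0.19,-0.069,-0.201],[-0.26,-0.094,-0.201],[-0.33,-0.12,-0.201],[-0.4,-0.145,-0.201],[-0.45,-0.163,-0.201],[-0.488,-0.177,-0.201]],"delta_rot":[[0,0,0],[0,0,0],[0,0,-0.04],[0,0,-0.08],[0,0,-0.12],[0,0,-0.16],[0,0,-0.2],[0,0,-0.24],[0,0,-0.287],[0,0,-0.287]]}'; python3 -c "
from h import *;plan(639.2,-12.4,45,96.3)"
```

```text
time: 16.38
ee_pos: [640.8, -15.4, 84.4]
orientation: [0.0, -0.055, 0.998, -0.001]
force: [-0.2, 0.1, -0.7]
width: 37.6
grip_force: 30.0
t 16.38 pos [640.8 -15.4  84.4] cy 96.3 w 37.6 q7 1.81 lin [0.002, 0.006, 0.079] rot [-0.001, 0.0, 0.0]
```

```bash
python3 -m creep '{"fingers":[0,0,0,0,0,0,0,0,0,0],"linear":[[0,0,0],[0,0,0.03],[0,0,0.06],[0,0,0.07],[0,0,0.075],[0,0,0.079],[0,0,0.079],[0,0,0.079],[0,0,0.079],[0,0,0.079]],"delta_rot":[[0,0,0],[0,0,0],[0,0,0],[0,0,0],[0,0,0],[0,0,0],[0,0,0],[0,0,0],[0,0,0],[0,0,0]]}'; python3 -c "
from h import *;plan(639.2,-12.4,40,96.3)"
```

```text
time: 17.22
ee_pos: [639.6, -12.5, 46.1]
orientation: [0.001, -0.055, 0.999, 0.0]
force: [-0.5, -0.7, -0.4]
width: 37.6
grip_force: 30.0
t 17.22 pos [639.6 -12.5  46.1] cy 96.3 w 37.6 q7 1.82 lin [0.001, 0.0, 0.012] rot [0.0, 0.001, -0.0]
```

```bash
python3 -m creep '{"fingers":[0,0,0,0,0.8,0.8,0.8,0.8,0.8,0.8],"linear":[[0,0,0.005],[0,0,0.009],[0,0,0.012],[0,0,0.012],[0,0,0.012],[0,0,0.012],[0,0,0.012],[0,0,0.012],[0,0,0.012],[0,0,0.012]],"delta_rot":[[0,0,0],[0,0,0],[0,0,0],[0,0,0],[0,0,0],[0,0,0],[0,0,0],[0,0,0],[0,0,0],[0,0,0]]}'
python3 -c "
from h import *;plan(459.6,-284.5,100,6.3)"
```

```text
time: 18.05
ee_pos: [639.1, -12.5, 39.2]
orientation: [-0.0, -0.055, 0.998, -0.0]
force: [1.0, -0.1, 1.1]
width: 66.6
grip_force: 0.0
t 18.05 pos [639.1 -12.5  39.2] cy 96.3 w 66.6 q7 1.83 lin [0.416, -0.501, -0.122] rot [-0.0, 0.0, 1.0]
```

```bash
python3 -m creep '{"fingers":[1,1,1,1,1,1,1,1,1,1],"linear":[[0,0,-0.06],[0,0,-0.122],[0.05,-0.06,-0.122],[0.1,-0.12,-0.122],[0.15,-0.18,-0.122],[0.2,-0.24,-0.122],[0.25,-0.3,-0.122],[0.3,-0.36,-0.122],[0.3,-0.36,-0.122],[0.3,-0.36,-0.122]],"delta_rot":[[0,0,0],[0,0,0],[0,0,0.07],[0,0,0.14],[0,0,0.21],[0,0,0.28],[0,0,0.35],[0,0,0.42],[0,0,0.5],[0,0,0.5]]}'; python3 - <<'E'
from h import *
plan(459.6,-284.5,100,6.3)
p,d=camera("top");g=p.astype(int).mean(-1);W=dw("top",d)
cv2.imwrite("pics/t5.png",cv2.resize(p[120:210,270:380,::-1],None,fx=6,fy=6,interpolation=cv2.INTER_CUBIC))
m=np.zeros(g.shape,bool);m[130:200,290:360]=1
for h,lo,hi in((77,68,86),(55,46,62)):
    mm=(m&(g>140)&(W[...,2]>lo)&(W[...,2]<hi)).astype(np.uint8);n,l,st,ce=cv2.connectedComponentsWithStats(mm);j=1+st[1:,4].argmax();ys,xs=np.where(l==j)
    print(h,cv2.minAreaRect(toW(np.c_[xs,ys],h)[:,:2].astype(np.float32)))
E
```

```text
time: 18.88
ee_pos: [508.2, -210.7, 100.7]
orientation: [0.0, 0.336, 0.942, 0.0]
force: [1.0, 0.7, -0.4]
width: 87.0
grip_force: 0.0
t 18.88 pos [ 508.2 -210.7  100.7] cy 50.8 w 87.0 q7 1.37 lin [-0.018, -0.176, 0.001] rot [0.0, 0.0, 0.494]
77 ((639.4073486328125, -10.246318817138672), (49.5374641418457, 37.680992126464844), 6.707939624786377)
55 ((639.333984375, -9.842247009277344), (69.24481201171875, 59.361610412597656), 6.261826992034912)
```

View pics/t5.png

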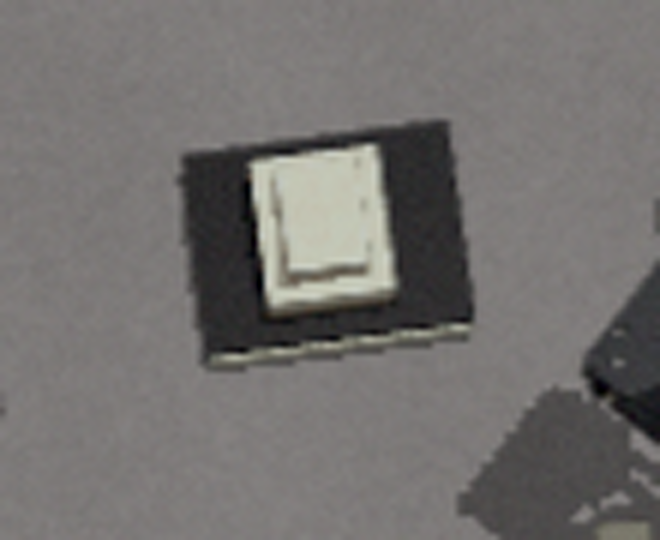

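The stack looks good: the small block is within 0.5 mm of the large one's middle, and the large one is about 2 mm off the riser's centre. Camera y reads about 2 mm above robot y, so I'll allow for that from here. Next is the glue stick.

```bash
python3 -m creep '{"fingers":[1,1,1,1,1,1,1,1,1,1],"linear":[[-0.018,-0.08,0],[-0.018,-0.15,0],[-0.018,-0.177,0],[-0.018,-0.177,0],[-0.018,-0.177,0],[-0.018,-0.177,0],[-0.018,-0.177,0],[-0.018,-0.177,0],[-0.018,-0.177,0],[-0.018,-0.177,0]],"delta_rot":[[0,0,0.07],[0,0,0.14],[0,0,0.21],[0,0,0.28],[0,0,0.35],[0,0,0.42],[0,0,0.494],[0,0,0.494],[0,0,0.494],[0,0,0.494]]}'; python3 -c "
from h import *;plan(459.6,-285.3,28,6.3)"
```

```text
time: 19.77
ee_pos: [462.1, -281.6, 100.2]
orientation: [-0.0, 0.661, 0.75, 0.0]
force: [0.7, 0.7, -0.1]
width: 87.2
grip_force: 0.0
t 19.77 pos [ 462.1 -281.6  100.2] cy 7.2 w 87.2 q7 0.79 lin [-0.007, -0.006, 0.144] rot [-0.0, -0.0, 0.01]
```

```bash
python3 -m creep '{"fingers":[1,1,1,1,1,1,1,1,1,1],"linear":[[-0.003,-0.003,0],[-0.003,-0.003,0.03],[-0.003,-0.003,0.06],[-0.003,-0.003,0.09],[-0.003,-0.003,0.11],[-0.003,-0.003,0.128],[-0.003,-0.003,0.128],[-0.003,-0.003,0.128],[-0.003,-0.003,0.128],[-0.003,-0.003,0.128]],"delta_rot":[[0,0,0],[0,0,0],[0,0,0],[0,0,0],[0,0,0],[0,0,0],[0,0,0],[0,0,0],[0,0,0],[0,0,0]]}'; python3 -c "
from h import *;plan(459.6,-285.3,36,6.3)"
```

```text
time: 20.6
ee_pos: [460.8, -284.6, 37.1]
orientation: [0.001, 0.664, 0.748, 0.0]
force: [0.2, 0.3, 0.5]
width: 87.2
grip_force: 0.0
t 20.6 pos [ 460.8 -284.6   37.1] cy 6.8 w 87.2 q7 0.86 lin [-0.001, -0.002, 0.002] rot [0.001, 0.0, 0.006]
```

```bash
python3 -m creep '{"fingers":[0,0,0,0,0,0,0,0,0,0],"linear":[[-0.001,-0.002,0],[-0.001,-0.002,0],[-0.001,-0.002,0],[-0.001,-0.002,0],[-0.001,-0.002,0],[-0.001,-0.002,0],[-0.001,-0.002,0],[-0.001,-0.002,0],[-0.001,-0.002,0],[-0.001,-0.002,0]],"delta_rot":[[0,0,0],[0,0,0],[0,0,0],[0,0,0],[0,0,0],[0,0,0],[0,0,0],[0,0,0],[0,0,0],[0,0,0]]}'; python3 -m creep '{"fingers":[0,0,0,0,0,0,0,0,0,0],"linear":[[0,0,0],[0,0,0],[0,0,0],[0,0,0],[0,0,-0.03],[0,0,-0.08],[0,0,-0.1],[0,0,-0.1],[0,0,-0.1],[0,0,-0.1]],"delta_rot":[[0,0,0],[0,0,0],[0,0,0],[0,0,0],[0,0,0],[0,0,0],[0,0,0],[0,0,0],[0,0,0],[0,0,0]]}'; python3 -c "
from h import *;plan(652,-134.7,87,6.3)"
```

```text
time: 21.43
ee_pos: [459.2, -284.8, 36.3]
orientation: [0.0, 0.664, 0.748, 0.0]
force: [1.1, 0.3, -0.3]
width: 28.9
grip_force: 30.0
time: 22.27
ee_pos: [458.6, -284.2, 85.3]
orientation: [-0.001, 0.664, 0.748, -0.0]
force: [0.4, 0.1, -1.1]
width: 29.3
grip_force: 30.0
t 22.27 pos [ 458.6 -284.2   85.3] cy 6.8 w 29.3 q7 0.81 lin [0.251, 0.42, -0.004] rot [-0.001, -0.001, 0.006]
```

```bash
python3 -m creep '{"fingers":[0,0,0,0,0,0,0,0,0,0],"linear":[[0.02,0.06,-0.004],[0.04,0.13,-0.004],[0.06,0.2,-0.004],[0.09,0.27,-0.004],[0.13,0.34,-0.004],[0.17,0.4,-0.004],[0.22,0.42,-0.004],[0.251,0.42,-0.004],[0.251,0.42,-0.004],[0.251,0.42,-0.004]],"delta_rot":[[0,0,0.006],[0,0,0.006],[0,0,0.006],[0,0,0.006],[0,0,0.006],[0,0,0.006],[0,0,0.006],[0,0,0.006],[0,0,0.006],[0,0,0.006]]}'; python3 -c "
from h import *;plan(652,-134.7,38,6.3)"
```

```text
time: 23.1
ee_pos: [652.1, -133.9, 86.4]
orientation: [-0.001, 0.666, 0.746, -0.001]
force: [0.6, -0.6, -0.2]
width: 30.5
grip_force: 29.7
t 23.1 pos [ 652.1 -133.9   86.4] cy 6.4 w 30.5 q7 0.54 lin [-0.002, -0.0, 0.097] rot [-0.002, -0.0, 0.001]
```

```bash
python3 -m creep '{"fingers":[0,0,0,0,0,0,0,0,0,0],"linear":[[-0.001,0,0.03],[-0.001,0,0.06],[-0.001,0,0.08],[-0.001,0,0.09],[-0.001,0,0.095],[-0.001,0,0.097],[-0.001,0,0.097],[-0.001,0,0.097],[-0.001,0,0.097],[-0.001,0,0.097]],"delta_rot":[[0,0,0],[0,0,0],[0,0,0],[0,0,0],[0,0,0],[0,0,0],[0,0,0],[0,0,0],[0,0,0],[0,0,0]]}'; python3 -c "
from h import *;plan(652,-134.7,36.5,6.3)"
```

```text
time: 23.93
ee_pos: [653.3, -135.6, 40.1]
orientation: [0.0, 0.667, 0.745, 0.0]
force: [-0.9, 0.6, -0.2]
width: 31.4
grip_force: 29.9
t 23.93 pos [ 653.3 -135.6   40.1] cy 6.3 w 31.4 q7 0.56 lin [0.002, -0.002, 0.007] rot [0.001, -0.0, -0.0]
```

Lower 3.5 mm, release, rise straight up.

```bash
python3 -m creep '{"fingers":[0,0,0,0,0.6,0.6,0.6,0.6,0.6,0.6],"linear":[[0,0,0.002],[0,0,0.004],[0,0,0.006],[0,0,0.007],[0,0,0.007],[0,0,0.007],[0,0,0.007],[0,0,0.007],[0,0,0.007],[0,0,0.007]],"delta_rot":[[0,0,0],[0,0,0],[0,0,0],[0,0,0],[0,0,0],[0,0,0],[0,0,0],[0,0,0],[0,0,0],[0,0,0]]}'; python3 -m creep '{"fingers":[0.6,0.6,0.6,0.6,0.6,0.6,0.6,0.6,0.6,0.6],"linear":[[0,0,-0.03],[0,0,-0.08],[0,0,-0.14],[0,0,-0.14],[0,0,-0.14],[0,0,-0.14],[0,0,-0.14],[0,0,-0.14],[0,0,-0.14],[0,0,-0.14]],"delta_rot":[[0,0,0],[0,0,0],[0,0,0],[0,0,0],[0,0,0],[0,0,0],[0,0,0],[0,0,0],[0,0,0],[0,0,0]]}'; python3 -c "
from h import *;plan(452.6,288.8,60,17)"
```

```text
time: 24.77
ee_pos: [652.7, -135.6, 35.9]
orientation: [-0.0, 0.667, 0.745, -0.0]
force: [0.2, 0.3, -0.6]
width: 51.2
grip_force: 0.0
time: 25.6
ee_pos: [652.4, -135.7, 105.6]
orientation: [-0.0, 0.667, 0.745, -0.0]
force: [0.1, 0.8, 0.8]
width: 51.8
grip_force: 0.0
t 25.6 pos [ 652.4 -135.7  105.6] cy 6.3 w 51.8 q7 0.53 lin [0.888, -0.304, 0.092] rot [-0.001, -0.0, -0.119]
```

```bash
python3 -m creep '{"fingers":[1,1,1,1,1,1,1,1,1,1],"linear":[[0.08,-0.027,0],[0.16,-0.055,0],[0.24,-0.082,0],[0.31,-0.106,0],[0.38,-0.13,0],[0.45,-0.154,0],[0.52,-0.178,0],[0.59,-0.202,0],[0.66,-0.226,0],[0.7,-0.24,0]],"delta_rot":[[0,0,0],[0,0,0],[0,0,0],[0,0,-0.03],[0,0,-0.06],[0,0,-0.09],[0,0,-0.119],[0,0,-0.119],[0,0,-0.119],[0,0,-0.119]]}'; python3 - <<'E'
from h import *
p,d=camera("top");W=dw("top",d);z=np.where(d>0,W[...,2],0)
m=np.zeros(z.shape,bool);m[150:210,345:390]=1;m&=(z>85)&(z<105);P=W[m];print("glue",m.sum(),cv2.minEnclosingCircle(P[:,:2].astype(np.float32)))
plan(452.6,288.8,60,17)
E
```

```text
time: 26.43
ee_pos: [492.7, 203.6, 106.1]
orientation: [-0.001, 0.593, 0.805, 0.0]
force: [-0.1, 0.7, -0.3]
width: 86.9
grip_force: 0.0
glue 68 ((643.1717529296875, -159.38824462890625), 32.08493423461914)
t 26.48 pos [491.2 207.2 105.9] cy 17.5 w 87.4 q7 -0.05 lin [0.179, -0.024, 0.093] rot [-0.001, -0.003, 0.006]
```

```bash
python3 -m creep '{"fingers":[1,1,1,1,1,1,1,1,1,1],"linear":[[0.08,-0.01,0.02],[0.14,-0.02,0.05],[0.173,-0.023,0.09],[0.173,-0.023,0.093],[0.173,-0.023,0.093],[0.173,-0.023,0.093],[0.173,-0.023,0.093],[0.173,-0.023,0.093],[0.173,-0.023,0.093],[0.173,-0.023,0.093]],"delta_rot":[[0,0,0],[0,0,0],[0,0,0],[0,0,0],[0,0,0],[0,0,0],[0,0,0],[0,0,0],[0,0,0],[0,0,0]]}'; python3 - <<'E'
from h import *
p,d=camera("top");W=dw("top",d);z=np.where(d>0,W[...,2],0)
m=np.zeros(z.shape,bool);m[150:210,345:390]=1;m&=(z>85)&(z<105)
n,l,st,ce=cv2.connectedComponentsWithStats(m.astype(np.uint8))
for j in range(1,n):
    if st[j,4]>15: P=W[l==j];print("glue?",st[j],cv2.minEnclosingCircle(P[:,:2].astype(np.float32)),P.mean(0))
plan(452.6,288.8,-17,17)
E
```

```text
time: 27.32
ee_pos: [459.7, 277.9, 60.4]
orientation: [0.0, 0.595, 0.803, 0.001]
force: [0.3, 0.8, 0.4]
width: 87.0
grip_force: 0.0
glue? [366 150  11   8  68] ((642.6353759765625, -141.11611938476562), 14.751684188842773) [ 639.11441565 -140.23496178   94.42553001]
t 27.37 pos [459.5 278.1  60.2] cy 16.9 w 86.6 q7 -0.18 lin [0.024, -0.007, 0.155] rot [0.001, -0.0, -0.001]
```

```bash
python3 -m creep '{"fingers":[1,1,1,1,1,1,1,1,1,1],"linear":[[0.024,-0.007,0.03],[0.024,-0.007,0.07],[0.024,-0.007,0.1],[0.024,-0.007,0.12],[0.024,-0.007,0.135],[0.024,-0.007,0.145],[0.024,-0.007,0.152],[0.024,-0.007,0.154],[0.024,-0.007,0.154],[0.024,-0.007,0.154]],"delta_rot":[[0,0,0],[0,0,0],[0,0,0],[0,0,0],[0,0,0],[0,0,0],[0,0,0],[0,0,0],[0,0,0],[0,0,0]]}'; python3 - <<'E'
from h import *
p,d=camera("top");W=dw("top",d);z=np.where(d>0,W[...,2],0)
m=np.zeros(z.shape,bool);m[135:185,350:383]=1;m&=(z>85)&(z<105)
P=W[m];print("glue?",m.sum(),cv2.minEnclosingCircle(P[:,:2].astype(np.float32)),P.mean(0))
plan(452.6,288.8,-17,17)
E
```

```text
time: 28.2
ee_pos: [452.7, 289.1, -16.6]
orientation: [0.0, 0.595, 0.804, 0.001]
force: [0.7, 0.2, 0.6]
width: 86.7
grip_force: 0.0
glue? 99 ((643.4304809570312, -140.81639099121094), 15.04213809967041) [ 643.43341909 -140.6426133    95.16814634]
t 28.25 pos [452.7 289.1 -16.6] cy 17.0 w 87.0 q7 -0.14 lin [-0.001, -0.0, 0.001] rot [0.001, -0.0, -0.0]
```

The glue stick appears about 9 mm off in x and 7 mm off in y, so I'll check it before touching the eraser.

```bash
python3 - <<'E'
from h import *
p,d=camera("top");q,e=camera("side")
a=cv2.resize(p[120:200,280:430,::-1],(750,400),interpolation=cv2.INTER_CUBIC)
r,c=toP([645,-138,50],"side")[0][::-1].astype(int);b=cv2.resize(q[r-25:r+25,c-75:c+75,::-1],(600,200),interpolation=cv2.INTER_CUBIC)
b=cv2.copyMakeBorder(b,0,0,0,150,cv2.BORDER_CONSTANT);cv2.imwrite("pics/g6.png",np.vstack([a,b]));print(r,c)
E
```

```text
209 375
```

View pics/g6.png

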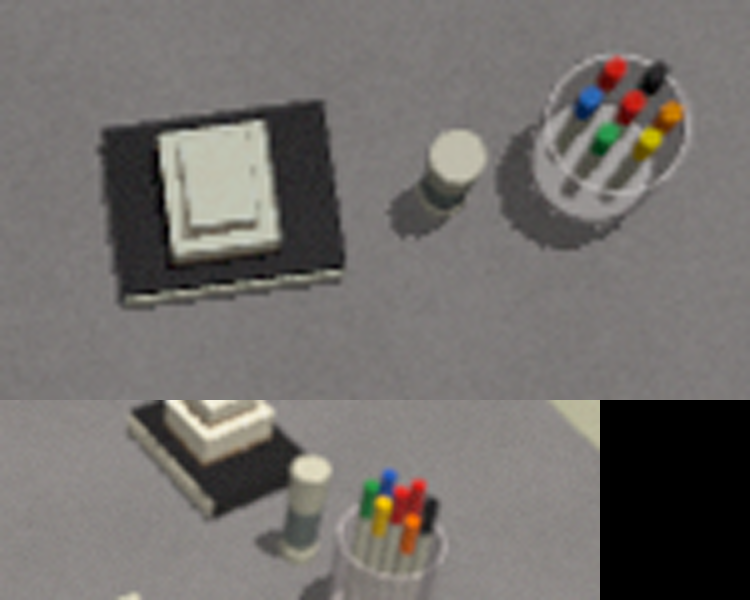

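```bash
python3 -m creep '{"fingers":[1,1,1,1,1,1,1,1,1,1],"linear":[[0,0,-0.07],[0,0,-0.15],[0,0,-0.22],[0,0,-0.26],[0,0,-0.26],[0,0,-0.26],[0,0,-0.26],[0,0,-0.26],[0,0,-0.26],[0,0,-0.26]],"delta_rot":[[0,0,0],[0,0,0],[0,0,0],[0,0,0],[0,0,0],[0,0,0],[0,0,0],[0,0,0],[0,0,0],[0,0,0]]}'; python3 -c "
from h import *;plan(643.4,-142.7,113,6.3)"
```

```text
time: 29.18
ee_pos: [451.6, 288.3, 111.6]
orientation: [-0.0, 0.595, 0.804, -0.001]
force: [0.1, -0.8, 0.6]
width: 86.9
grip_force: 0.0
t 29.18 pos [451.6 288.3 111.6] cy 17.0 w 86.9 q7 -0.24 lin [-0.936, 0.115, -0.002] rot [-0.001, 0.001, 0.119]
```

```bash
python3 -m creep '{"fingers":[1,1,1,1,1,1,1,1,1,1],"linear":[[-0.08,0.01,0],[-0.16,0.02,0],[-0.24,0.03,0],[-0.32,0.04,0],[-0.4,0.05,0],[-0.48,0.06,0],[-0.55,0.07,0],[-0.62,0.08,0],[-0.66,0.085,0],[-0.66,0.085,0]],"delta_rot":[[0,0,0.03],[0,0,0.06],[0,0,0.09],[0,0,0.119],[0,0,0.119],[0,0,0.119],[0,0,0.119],[0,0,0.119],[0,0,0.119],[0,0,0.119]]}'; python3 -c "
from h import *;plan(643.4,-142.7,90,6.3)"
```

```text
time: 30.02
ee_pos: [590.1, -21.4, 112.6]
orientation: [0.002, 0.67, 0.742, -0.001]
force: [0.2, -0.4, 1.0]
width: 87.0
grip_force: 0.0
t 30.02 pos [590.1 -21.4 112.6] cy 5.8 w 87.0 q7 0.29 lin [-0.252, 0.082, 0.046] rot [0.0, 0.003, -0.005]
```

```bash
python3 -m creep '{"fingers":[1,1,1,1,1,1,1,1,1,1],"linear":[[-0.07,0.024,0],[-0.14,0.048,0],[-0.2,0.068,0],[-0.248,0.083,0],[-0.248,0.083,0],[-0.248,0.083,0.02],[-0.248,0.083,0.046],[-0.248,0.083,0.046],[-0.248,0.083,0.046],[-0.248,0.083,0.046]],"delta_rot":[[0,0,0],[0,0,0],[0,0,0],[0,0,0],[0,0,0],[0,0,0],[0,0,0],[0,0,0],[0,0,0],[0,0,0]]}'; python3 -c "
from h import *;plan(643.4,-142.7,12,6.3)"
```

```text
time: 30.85
ee_pos: [643.8, -131.3, 89.3]
orientation: [-0.001, 0.667, 0.745, 0.0]
force: [0.1, -0.1, 0.3]
width: 87.2
grip_force: 0.0
t 30.85 pos [ 643.8 -131.3   89.3] cy 6.4 w 87.2 q7 0.54 lin [-0.023, -0.003, 0.155] rot [-0.0, -0.001, 0.001]
```

```bash
python3 -m creep '{"fingers":[1,1,1,1,1,1,1,1,1,1],"linear":[[-0.023,-0.003,0],[-0.023,-0.003,0],[-0.023,-0.003,0.04],[-0.023,-0.003,0.08],[-0.023,-0.003,0.12],[-0.023,-0.003,0.14],[-0.023,-0.003,0.153],[-0.023,-0.003,0.153],[-0.023,-0.003,0.153],[-0.023,-0.003,0.153]],"delta_rot":[[0,0,0],[0,0,0],[0,0,0],[0,0,0],[0,0,0],[0,0,0],[0,0,0],[0,0,0],[0,0,0],[0,0,0]]}'; python3 -c "
from h import *;plan(643.4,-142.7,13,6.3)"
```

```text
time: 31.68
ee_pos: [644.8, -145.2, 14.6]
orientation: [0.001, 0.667, 0.745, 0.001]
force: [0.4, 0.4, 0.5]
width: 86.9
grip_force: 0.0
t 31.68 pos [ 644.8 -145.2   14.6] cy 6.3 w 86.9 q7 0.6 lin [0.005, -0.002, 0.003] rot [0.001, 0.0, -0.0]
```

```bash
python3 -m creep '{"fingers":[0,0,0,0,0,0,0,0,0,0],"linear":[[0,0,0],[0,0,0],[0,0,0],[0,0,0],[0,0,0],[0,0,0],[0,0,0],[0,0,0],[0,0,0],[0,0,0]],"delta_rot":[[0,0,0],[0,0,0],[0,0,0],[0,0,0],[0,0,0],[0,0,0],[0,0,0],[0,0,0],[0,0,0],[0,0,0]]}'; python3 -c "
from h import *;plan(652,-134.7,13,6.3)"
```

```text
time: 32.52
ee_pos: [643.8, -144.7, 13.3]
orientation: [-0.0, 0.667, 0.745, -0.0]
force: [0.2, 0.3, -0.5]
width: 29.0
grip_force: 30.1
t 32.52 pos [ 643.8 -144.7   13.3] cy 6.3 w 29.0 q7 0.6 lin [0.018, 0.019, 0.001] rot [-0.0, -0.0, -0.0]
```

```bash
python3 -m creep '{"fingers":[0,0,0,0,0,0,0,0,0,0],"linear":[[0,0,-0.005],[0,0,-0.01],[0.006,0.006,-0.01],[0.012,0.012,-0.01],[0.016,0.018,-0.01],[0.016,0.018,-0.01],[0.016,0.018,-0.007],[0.016,0.018,-0.004],[0.016,0.018,-0.001],[0.016,0.018,0]],"delta_rot":[[0,0,0],[0,0,0],[0,0,0],[0,0,0],[0,0,0],[0,0,0],[0,0,0],[0,0,0],[0,0,0],[0,0,0]]}'; python3 -m creep '{"fingers":[0,0,0,0.7,0.7,0.7,0.7,0.7,0.7,0.7],"linear":[[0,0,0],[0,0,0],[0,0,0],[0,0,0],[0,0,0],[0,0,0],[0,0,0],[0,0,0],[0,0,0],[0,0,0]],"delta_rot":[[0,0,0],[0,0,0],[0,0,0],[0,0,0],[0,0,0],[0,0,0],[0,0,0],[0,0,0],[0,0,0],[0,0,0]]}'; python3 -m creep '{"fingers":[0.7,0.7,0.7,0.7,0.7,0.7,0.7,0.7,0.7,0.7],"linear":[[0,0,-0.05],[0,0,-0.1],[0,0,-0.16],[0,0,-0.19],[0.08,0,-0.19],[0.16,0,-0.19],[0.24,0,-0.19],[0.32,0,-0.19],[0.4,0,-0.19],[0.46,0,-0.19]],"delta_rot":[[0,0,0],[0,0,0],[0,0,0],[0,0,0],[0,0,0],[0,0,0],[0,0,0],[0,0,0],[0,0,0],[0,0,0]]}'; python3 - <<'E'
from h import *
p,d=camera("top");W=dw("top",d);z=np.where(d>0,W[...,2],0)
m=np.zeros(z.shape,bool);m[135:185,350:383]=1;m&=(z>85)&(z<105)
P=W[m];print("glue",m.sum(),cv2.minEnclosingCircle(P[:,:2].astype(np.float32)),P.mean(0))
plan(452.6,288.8,60,17)
E
```

```text
time: 33.35
ee_pos: [651.7, -136.1, 13.2]
orientation: [-0.0, 0.667, 0.745, -0.0]
force: [-0.8, 0.1, 1.8]
width: 28.8
grip_force: 30.0
time: 34.18
ee_pos: [651.9, -135.7, 13.3]
orientation: [-0.0, 0.667, 0.745, 0.0]
force: [-0.2, 0.2, 0.3]
width: 59.7
grip_force: 0.0
time: 35.02
ee_pos: [625.8, 97.7, 107.9]
orientation: [-0.001, 0.666, 0.746, 0.001]
force: [-0.6, -0.2, 0.0]
width: 60.8
grip_force: 0.0
glue 100 ((652.2313232421875, -132.09193420410156), 15.050185203552246) [ 651.52647835 -131.75944644   94.59005585]
t 35.07 pos [625.1 106.  107.4] cy 6.9 w 60.8 q7 0.15 lin [0.404, -0.298, 0.098] rot [-0.0, -0.004, -0.112]
```

```bash
python3 -m creep '{"fingers":[1,1,1,1,1,1,1,1,1,1],"linear":[[0.06,-0.044,0],[0.12,-0.088,0],[0.18,-0.132,0],[0.24,-0.177,0],[0.3,-0.221,0],[0.36,-0.265,0.03],[0.404,-0.298,0.06],[0.404,-0.298,0.098],[0.404,-0.298,0.098],[0.404,-0.298,0.098]],"delta_rot":[[0,0,-0.03],[0,0,-0.06],[0,0,-0.09],[0,0,-0.112],[0,0,-0.112],[0,0,-0.112],[0,0,-0.112],[0,0,-0.112],[0,0,-0.112],[0,0,-0.112]]}'; python3 -c "
from h import *;plan(452.6,288.8,-17,17)"
```

```text
time: 35.9
ee_pos: [456.3, 276.2, 58.7]
orientation: [0.0, 0.599, 0.8, -0.001]
force: [-0.6, -0.7, -0.0]
width: 87.4
grip_force: 0.0
t 35.9 pos [456.3 276.2  58.7] cy 16.3 w 87.4 q7 -0.18 lin [0.027, 0.0, 0.151] rot [-0.001, 0.001, -0.007]
```

```bash
python3 -m creep '{"fingers":[1,1,1,1,1,1,1,1,1,1],"linear":[[0.02,0,0],[0.02,0,0.04],[0.02,0,0.08],[0.02,0,0.11],[0.02,0,0.12],[0.02,0,0.12],[0.02,0,0.12],[0.02,0,0.12],[0.02,0,0.12],[0.02,0,0.12]],"delta_rot":[[0,0,0],[0,0,0],[0,0,0],[0,0,0],[0,0,0],[0,0,0],[0,0,0],[0,0,0],[0,0,0],[0,0,0]]}'; python3 -c "
from h import *;plan(452.6,288.8,-17,17)"
```

```text
time: 36.73
ee_pos: [454.4, 287.5, 0.3]
orientation: [0.0, 0.599, 0.8, 0.001]
force: [0.2, -0.5, 0.5]
width: 87.3
grip_force: 0.0
t 36.73 pos [4.544e+02 2.875e+02 3.000e-01] cy 16.3 w 87.3 q7 -0.14 lin [0.003, -0.003, 0.035] rot [0.001, -0.001, -0.007]
```

```bash
python3 -m creep '{"fingers":[1,1,1,1,0,0,0,0,0,0],"linear":[[0.003,-0.003,0.012],[0.003,-0.003,0.024],[0.003,-0.003,0.032],[0.003,-0.003,0.035],[0.003,-0.003,0.035],[0.003,-0.003,0.035],[0.003,-0.003,0.035],[0.003,-0.003,0.035],[0.003,-0.003,0.035],[0.003,-0.003,0.035]],"delta_rot":[[0,0,-0.007],[0,0,-0.007],[0,0,-0.007],[0,0,-0.007],[0,0,-0.007],[0,0,-0.007],[0,0,-0.007],[0,0,-0.007],[0,0,-0.007],[0,0,-0.007]]}'; python3 -c "
from h import *;plan(625.4,106.3,60,6.3)"
```

```text
time: 37.57
ee_pos: [452.0, 288.1, -18.0]
orientation: [0.0, 0.595, 0.804, 0.0]
force: [0.0, 0.6, 0.6]
width: 59.4
grip_force: 30.0
t 37.57 pos [452.  288.1 -18. ] cy 17.0 w 59.4 q7 -0.11 lin [-0.449, 0.225, -0.156] rot [0.0, -0.0, 0.119]
```

```bash
python3 -m creep '{"fingers":[0,0,0,0,0,0,0,0,0,0],"linear":[[0,0,0],[0,0,-0.08],[0,0,-0.16],[0,0,-0.206],[-0.07,0.035,-0.206],[-0.14,0.07,-0.206],[-0.21,0.105,-0.206],[-0.28,0.14,-0.206],[-0.35,0.175,-0.206],[-0.4,0.2,-0.206]],"delta_rot":[[0,0,0],[0,0,0],[0,0,0],[0,0,0.04],[0,0,0.08],[0,0,0.119],[0,0,0.119],[0,0,0.119],[0,0,0.119],[0,0,0.119]]}'; python3 -c "
from h import *;plan(625.4,106.3,85,6.3)"
```

```text
time: 38.4
ee_pos: [607.9, 122.3, 85.1]
orientation: [0.001, 0.668, 0.744, 0.0]
force: [0.5, -0.6, -0.3]
width: 59.8
grip_force: 30.0
t 38.4 pos [607.9 122.3  85.1] cy 6.1 w 59.8 q7 0.1 lin [-0.036, 0.031, 0.0] rot [0.001, 0.001, -0.002]
```

```bash
python3 -m creep '{"fingers":[0,0,0,0,0,0,0,0,0,0],"linear":[[-0.036,0.031,0],[-0.036,0.031,0],[-0.036,0.031,0.04],[-0.036,0.031,0.08],[-0.036,0.031,0.12],[-0.036,0.031,0.15],[-0.036,0.031,0.16],[-0.036,0.031,0.16],[-0.036,0.031,0.16],[-0.036,0.031,0.16]],"delta_rot":[[0,0,0],[0,0,0],[0,0,0],[0,0,0],[0,0,0],[0,0,0],[0,0,0],[0,0,0],[0,0,0],[0,0,0]]}'; python3 -c "
from h import *;plan(625.4,106.3,-17,6.3)"
```

```text
time: 39.23
ee_pos: [624.3, 109.9, 6.1]
orientation: [0.001, 0.667, 0.745, 0.001]
force: [0.9, 0.0, 0.0]
width: 59.6
grip_force: 30.0
t 39.23 pos [624.3 109.9   6.1] cy 6.3 w 59.6 q7 0.18 lin [-0.007, 0.001, 0.046] rot [0.001, -0.0, -0.0]
```

```bash
python3 -m creep '{"fingers":[0,0,0,0,0,0,0,0,0,0],"linear":[[-0.006,0.001,0.012],[-0.006,0.001,0.024],[-0.006,0.001,0.034],[-0.006,0.001,0.04],[-0.006,0.001,0.044],[-0.006,0.001,0.046],[-0.006,0.001,0.046],[-0.006,0.001,0.046],[-0.006,0.001,0.046],[-0.006,0.001,0.046]],"delta_rot":[[0,0,0],[0,0,0],[0,0,0],[0,0,0],[0,0,0],[0,0,0],[0,0,0],[0,0,0],[0,0,0],[0,0,0]]}'; python3 -m creep '{"fingers":[0.85,0.85,0.85,0.85,0.85,0.85,0.85,0.85,0.85,0.85],"linear":[[0,0,0],[0,0,0],[0,0,0],[0,0,0],[0,0,0],[0,0,0],[0,0,-0.04],[0,0,-0.1],[0,0,-0.16],[0,0,-0.2]],"delta_rot":[[0,0,0],[0,0,0],[0,0,0],[0,0,0],[0,0,0],[0,0,0],[0,0,0],[0,0,0],[0,0,0],[0,0,0]]}'; python3 -c "
from h import *;plan(443,-154.5,85,93)"
```

```text
time: 40.07
ee_pos: [624.0, 106.8, -18.0]
orientation: [-0.0, 0.667, 0.745, -0.0]
force: [-2.4, 0.5, 5.2]
width: 59.6
grip_force: 30.0
time: 40.9
ee_pos: [625.3, 106.7, 84.5]
orientation: [0.001, 0.667, 0.745, 0.001]
force: [1.3, 0.2, 0.3]
width: 73.7
grip_force: 0.0
t 40.9 pos [625.3 106.7  84.5] cy 6.3 w 73.7 q7 0.14 lin [-0.479, -0.419, -0.002] rot [0.002, 0.001, -0.964]
```

```bash
python3 -m creep '{"fingers":[1,1,1,1,1,1,1,1,1,1],"linear":[[-0.05,-0.044,0],[-0.1,-0.087,0],[-0.15,-0.131,0],[-0.2,-0.175,0],[-0.25,-0.219,0],[-0.3,-0.262,0],[-0.36,-0.315,0],[-0.42,-0.367,0],[-0.45,-0.394,0],[-0.45,-0.394,0]],"delta_rot":[[0,0,-0.07],[0,0,-0.14],[0,0,-0.21],[0,0,-0.28],[0,0,-0.35],[0,0,-0.42],[0,0,-0.49],[0,0,-0.56],[0,0,-0.63],[0,0,-0.7]]}'; python3 - <<'E'
from h import *
p,d=camera("top");g=p.astype(int).mean(-1);W=dw("top",d);z=np.where(d>0,W[...,2],0)
m=np.zeros(z.shape,bool);m[145:205,275:302]=1;m&=(z>5)&(z<25);P=W[m];print(m.sum(),cv2.minAreaRect(P[:,:2].astype(np.float32)),P.mean(0))
plan(443,-154.5,40,93)
E
```

```text
time: 41.73
ee_pos: [449.7, -143.1, 81.8]
orientation: [-0.0, 0.181, 0.983, 0.0]
force: [-0.4, -0.2, -0.5]
width: 87.1
grip_force: 0.0
240 ((599.944091796875, 93.61629486083984), (75.950927734375, 171.7801971435547), 88.25559997558594) [615.46906359 101.90391769  11.98113973]
t 41.78 pos [ 451.5 -140.8   82. ] cy 69.6 w 87.2 q7 1.49 lin [0.006, -0.032, 0.084] rot [0.001, 0.0, -0.26]
```

```bash
python3 -m creep '{"fingers":[1,1,1,1,1,1,1,1,1,1],"linear":[[0.006,-0.032,0],[0.006,-0.032,0],[0.006,-0.032,0.03],[0.006,-0.032,0.06],[0.006,-0.032,0.084],[0.006,-0.032,0.084],[0.006,-0.032,0.084],[0.006,-0.032,0.084],[0.006,-0.032,0.084],[0.006,-0.032,0.084]],"delta_rot":[[0,0,-0.07],[0,0,-0.14],[0,0,-0.21],[0,0,-0.26],[0,0,-0.26],[0,0,-0.26],[0,0,-0.26],[0,0,-0.26],[0,0,-0.26],[0,0,-0.26]]}'; python3 - <<'E'
from h import *
p,d=camera("top");g=p.astype(int).mean(-1);W=dw("top",d);z=np.where(d>0,W[...,2],0);sat=p.max(-1).astype(int)-p.min(-1)
m=np.zeros(z.shape,np.uint8);m[140:205,272:310]=((g>125)|(sat>45))[140:205,272:310]
n,l,st,ce=cv2.connectedComponentsWithStats(m)
for j in range(1,n):
    if st[j,4]>40: ys,xs=np.where(l==j);print("eraser",st[j],cv2.minAreaRect(toW(np.c_[xs,ys],14)[:,:2].astype(np.float32)),toW(ce[j],14))
plan(443,-154.5,-16,93)
E
```

```text
time: 42.62
ee_pos: [445.2, -152.3, 40.5]
orientation: [0.001, -0.023, 1.0, 0.0]
force: [-0.6, 0.1, -0.4]
width: 87.3
grip_force: 0.0
eraser [278 156  10  21 158] ((625.1257934570312, 109.41217041015625), (58.98811340332031, 23.38330841064453), 6.633447170257568) [[624.53122356 109.38934703  14.        ]]
t 42.67 pos [ 445.1 -152.2   40.4] cy 92.7 w 87.1 q7 1.98 lin [0.005, -0.004, 0.113] rot [0.0, 0.001, -0.004]
```

```bash
python3 -m creep '{"fingers":[0.8,0.8,0.8,0.8,0.8,0.8,0.8,0.8,0.8,0.8],"linear":[[0.004,-0.004,0.03],[0.004,-0.004,0.06],[0.004,-0.004,0.08],[0.004,-0.004,0.095],[0.004,-0.004,0.105],[0.004,-0.004,0.111],[0.004,-0.004,0.113],[0.004,-0.004,0.113],[0.004,-0.004,0.113],[0.004,-0.004,0.113]],"delta_rot":[[0,0,0],[0,0,0],[0,0,0],[0,0,0],[0,0,0],[0,0,0],[0,0,0],[0,0,0],[0,0,0],[0,0,0]]}'; python3 -m creep '{"fingers":[0,0,0,0,0,0,0,0,0,0],"linear":[[0,0,0],[0,0,0],[0,0,0],[0,0,0],[0,0,0],[0,0,0],[0,0,0],[0,0,0],[0,0,0],[0,0,0]],"delta_rot":[[0,0,0],[0,0,0],[0,0,0],[0,0,0],[0,0,0],[0,0,0],[0,0,0],[0,0,0],[0,0,0],[0,0,0]]}';  python3 -c "
from h import *;plan(443,-154.5,-16,93);plan(499.5,-29.5,30,6.3)"
```

```text
time: 43.5
ee_pos: [443.0, -154.4, -16.3]
orientation: [0.001, -0.023, 1.0, 0.0]
force: [0.8, 0.3, 0.3]
width: 69.4
grip_force: 0.0
time: 44.33
ee_pos: [442.5, -154.4, -16.7]
orientation: [0.0, -0.023, 1.0, 0.0]
force: [-0.4, -0.3, 0.5]
width: 25.4
grip_force: 30.0
t 44.33 pos [ 442.5 -154.4  -16.7] cy 92.7 w 25.4 q7 2.08 lin [-0.001, -0.0, -0.001] rot [0.0, 0.0, -0.004]
t 44.33 pos [ 442.5 -154.4  -16.7] cy 92.7 w 25.4 q7 2.08 lin [-0.125, 0.244, -0.093] rot [0.0, 0.0, 0.96]
```

```bash
python3 -m creep '{"fingers":[0,0,0,0,0,0,0,0,0,0],"linear":[[0,0,-0.04],[0,0,-0.08],[0,0.04,-0.1],[-0.03,0.08,-0.1],[-0.06,0.12,-0.1],[-0.09,0.16,-0.1],[-0.12,0.2,-0.1],[-0.13,0.244,-0.1],[-0.13,0.244,-0.1],[-0.13,0.244,-0.1]],"delta_rot":[[0,0,0.05],[0,0,0.12],[0,0,0.19],[0,0,0.26],[0,0,0.33],[0,0,0.4],[0,0,0.47],[0,0,0.54],[0,0,0.61],[0,0,0.68]]}'; python3 -c "
from h import *;plan(504.5,-28.9,30,6.3)"
```

```text
time: 45.17
ee_pos: [502.0, -27.6, 33.1]
orientation: [-0.0, 0.49, 0.872, -0.0]
force: [0.3, -0.4, -0.8]
width: 26.0
grip_force: 30.0
t 45.17 pos [502.  -27.6  33.1] cy 31.4 w 26.0 q7 0.73 lin [-0.005, 0.003, 0.006] rot [-0.0, 0.0, 0.279]
```

```bash
python3 -m creep '{"fingers":[0,0,0,0,0,0,0,0,0,0],"linear":[[-0.004,0.003,0],[-0.004,0.003,0],[-0.004,0.003,0],[-0.004,0.003,0],[-0.004,0.003,0.03],[-0.004,0.003,0.06],[-0.004,0.003,0.08],[-0.004,0.003,0.09],[-0.004,0.003,0.096],[-0.004,0.003,0.096]],"delta_rot":[[0,0,0.07],[0,0,0.14],[0,0,0.21],[0,0,0.279],[0,0,0.279],[0,0,0.279],[0,0,0.279],[0,0,0.279],[0,0,0.279],[0,0,0.279]]}'; python3 -c "
from h import *;plan(504.5,-28.9,-16.5,6.3)"
```

```text
time: 46.0
ee_pos: [503.8, -30.6, -15.1]
orientation: [-0.0, 0.667, 0.745, -0.0]
force: [0.3, -0.5, -0.7]
width: 25.8
grip_force: 30.0
t 46.0 pos [503.8 -30.6 -15.1] cy 6.4 w 25.8 q7 0.4 lin [0.003, 0.002, 0.003] rot [-0.001, 0.0, 0.001]
```

```bash
python3 -m creep '{"fingers":[0,0,0,0.65,0.65,0.65,0.65,0.65,0.65,0.65],"linear":[[0.003,0,0.002],[0.003,0,0.003],[0.003,0,0.003],[0.003,0,0.003],[0.003,0,0.003],[0.003,0,0.003],[0.003,0,0.003],[0.003,0,0.003],[0.003,0,0.003],[0.003,0,0.003]],"delta_rot":[[0,0,0],[0,0,0],[0,0,0],[0,0,0],[0,0,0],[0,0,0],[0,0,0],[0,0,0],[0,0,0],[0,0,0]]}'; python3 -m creep '{"fingers":[0.65,0.65,0.65,0.65,0.65,0.65,0.8,0.8,0.8,0.8],"linear":[[0,0,-0.04],[0,0,-0.1],[0,0,-0.12],[0,-0.03,-0.12],[0,-0.1,-0.12],[0,-0.1,-0.12],[0,-0.1,-0.12],[0,-0.1,-0.12],[0,-0.1,-0.12],[0,-0.1,-0.12]],"delta_rot":[[0,0,0],[0,0,0],[0,0,-0.07],[0,0,-0.14],[0,0,-0.21],[0,0,-0.28],[0,0,-0.35],[0,0,-0.42],[0,0,-0.49],[0,0,-0.56]]}'; python3 - <<'E'
from h import *
plan(471.7,-32.5,30,96.2)
p,d=camera("top");cv2.imwrite("pics/t7.png",cv2.resize(p[120:280,200:440,::-1],None,fx=3,fy=3))
E
```

```text
time: 46.83
ee_pos: [503.9, -28.9, -16.2]
orientation: [0.0, 0.667, 0.745, 0.0]
force: [-0.2, 0.1, 0.2]
width: 55.3
grip_force: 0.0
time: 47.67
ee_pos: [454.2, -34.4, 43.9]
orientation: [0.0, 0.283, 0.959, 0.0]
force: [0.2, 0.0, -0.5]
width: 68.2
grip_force: 0.0
t 47.67 pos [454.2 -34.4  43.9] cy 57.1 w 68.2 q7 1.07 lin [-0.027, 0.022, 0.028] rot [0.0, 0.0, -0.435]
```

View pics/t7.png

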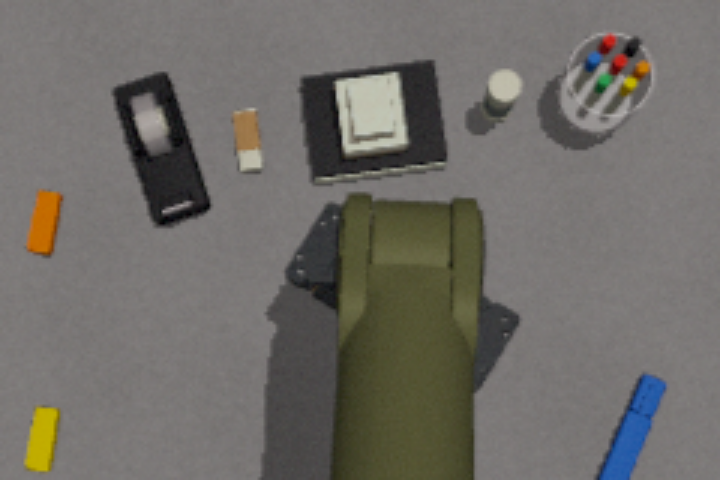

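Eraser (247,142) and glue stick (503,88) look midway in their gaps; the highlighter is hidden under the arm. Next I'll get behind it for the two-finger push.

```bash
python3 -m creep '{"fingers":[0.8,0.8,0.8,0.8,0.8,0.8,0.8,0.8,0.8,0.8],"linear":[[-0.02,0.015,0],[-0.027,0.022,0],[-0.027,0.022,0],[-0.027,0.022,0],[-0.027,0.022,0],[-0.027,0.022,0],[-0.027,0.022,0],[-0.027,0.022,0],[-0.027,0.022,0],[-0.027,0.022,0]],"delta_rot":[[0,0,-0.07],[0,0,-0.14],[0,0,-0.21],[0,0,-0.28],[0,0,-0.35],[0,0,-0.435],[0,0,-0.435],[0,0,-0.435],[0,0,-0.435],[0,0,-0.435]]}'; python3 - <<'E'
from h import *
plan(469.7,-32.5,-16,96.3)
q,d=camera("side");W=dw("side",d);z=np.where(d>0,W[...,2],0);print(toP([[504.5,-28,16],[504.5-6,25,16],[504.5+6,-85,16]],"side"))
cv2.imwrite("pics/s8.png",cv2.resize(q[180:260,260:400,::-1],None,fx=5,fy=5))
E
```

```text
time: 48.55
ee_pos: [471.5, -32.7, 43.8]
orientation: [0.0, -0.05, 0.999, 0.0]
force: [0.6, -0.1, 0.6]
width: 69.6
grip_force: 0.0
t 48.55 pos [471.5 -32.7  43.8] cy 95.8 w 69.6 q7 1.78 lin [0.004, 0.001, 0.12] rot [0.0, 0.0, -0.006]
[[320.45434301 207.50018506]
 [312.30164428 197.92269136]
 [329.5831946  218.41421882]]
```

View pics/s8.png

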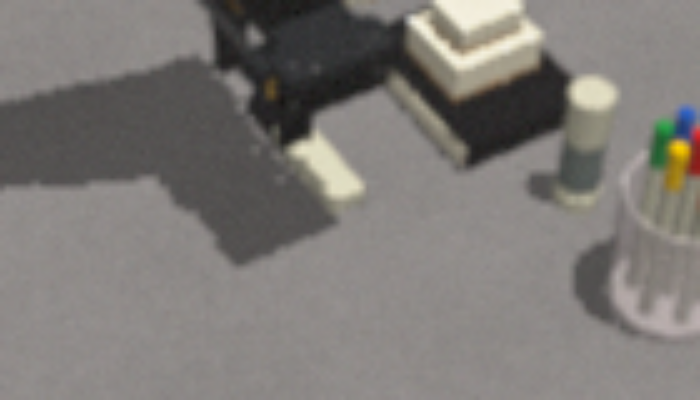

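```bash
python3 -m creep '{"fingers":[0.8,0.8,0.8,0.8,0.8,0.8,0.8,0.8,0.8,0.8],"linear":[[0.004,0.001,0.03],[0.004,0.001,0.06],[0.004,0.001,0.08],[0.004,0.001,0.1],[0.004,0.001,0.11],[0.004,0.001,0.118],[0.004,0.001,0.118],[0.004,0.001,0.118],[0.004,0.001,0.118],[0.004,0.001,0.118]],"delta_rot":[[0,0,-0.006],[0,0,-0.006],[0,0,-0.006],[0,0,-0.006],[0,0,-0.006],[0,0,-0.006],[0,0,-0.006],[0,0,-0.006],[0,0,-0.006],[0,0,-0.006]]}'; python3 -m creep '{"fingers":[0.8,0.8,0.8,0.8,0.8,0.8,0.8,0.8,0.8,0.8],"linear":[[-0.012,0,0],[-0.022,0,0],[-0.032,0,0],[-0.042,0,0],[-0.052,0,0],[-0.062,0,0],[-0.072,0,0],[-0.08,0,0],[-0.085,0,0],[-0.085,0,0]],"delta_rot":[[0,0,0],[0,0,0],[0,0,0],[0,0,0],[0,0,0],[0,0,0],[0,0,0],[0,0,0],[0,0,0],[0,0,0]]}'; python3 - <<'E'
from h import *
plan(523.4,-26.5,-15,96.3)
p,d=camera("top");W=dw("top",d);g=p.astype(int).mean(-1)
cv2.imwrite("pics/t9.png",cv2.resize(p[120:240,260:400,::-1],None,fx=5,fy=5))
q,d=camera("side");cv2.imwrite("pics/s9.png",cv2.resize(q[170:250,270:410,::-1],None,fx=5,fy=5))
m=np.zeros(g.shape,np.uint8);m[183:230,290:370]=(g>140)[183:230,290:370]
n,l,st,ce=cv2.connectedComponentsWithStats(m)
for j in range(1,n):
    if st[j,4]>15: ys,xs=np.where(l==j);print("pen",st[j],cv2.minAreaRect(toW(np.c_[xs,ys],16)[:,:2].astype(np.float32)))
E
```

```text
time: 49.43
ee_pos: [470.0, -32.3, -14.7]
orientation: [0.001, -0.056, 0.998, 0.0]
force: [-0.4, 0.6, 0.0]
width: 69.8
grip_force: 0.0
time: 50.27
ee_pos: [512.4, -27.6, -15.2]
orientation: [0.0, -0.056, 0.998, -0.0]
force: [-0.3, 0.1, 0.6]
width: 69.7
grip_force: 0.0
t 50.27 pos [512.4 -27.6 -15.2] cy 96.5 w 69.7 q7 1.93 lin [-0.022, -0.0, -0.0] rot [-0.0, 0.0, 0.002]
```

View pics/s9.png

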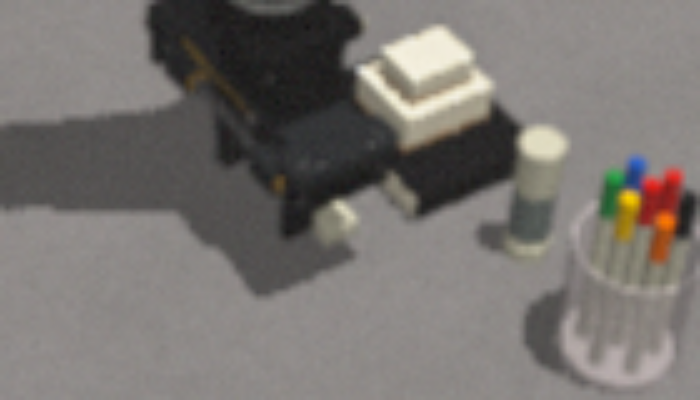

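```bash
python3 -m creep '{"fingers":[0.8,0.8,0.8,0.8,0.8,0.8,0.8,0.8,0.8,0.8],"linear":[[-0.004,0,0],[-0.008,0,0],[-0.012,0,0],[-0.016,0,0],[-0.018,0,0],[-0.018,0,0],[-0.018,0,0],[-0.018,0,0],[-0.018,0,0],[-0.018,0,0]],"delta_rot":[[0,0,0],[0,0,0],[0,0,0],[0,0,0],[0,0,0],[0,0,0],[0,0,0],[0,0,0],[0,0,0],[0,0,0]]}'; python3 -m creep '{"fingers":[0.8,0.8,0.8,0.8,0.8,0.8,0.8,0.8,0.8,0.8],"linear":[[0.03,0,0],[0.06,0,0],[0.07,0,-0.06],[0.07,0,-0.13],[0.07,0.07,-0.2],[0.07,0.14,-0.2],[0.07,0.21,-0.2],[0.07,0.28,-0.2],[0.07,0.35,-0.2],[0.07,0.4,-0.2]],"delta_rot":[[0,0,0],[0,0,0],[0,0,0],[0,0,0],[0,0,0],[0,0,0],[0,0,0],[0,0,0],[0,0,0],[0,0,0]]}'; python3 - <<'E'
from h import *
plan(523.4,-26.5,-15,96.3)
p,d=camera("top");W=dw("top",d);z=np.where(d>0,W[...,2],0);g=p.astype(int).mean(-1)
cv2.imwrite("pics/t10.png",cv2.resize(p[110:250,230:420,::-1],None,fx=4,fy=4))
mm=np.zeros(g.shape,bool);mm[182:230,290:365]=1
for nm,m in(("bright",g>140),("z",(z>6)&(z<25))):
    n,l,st,ce=cv2.connectedComponentsWithStats((m&mm).astype(np.uint8))
    for j in range(1,n):
        if st[j,4]>40: ys,xs=np.where(l==j);print(nm,st[j],cv2.minAreaRect(toW(np.c_[xs,ys],16)[:,:2].astype(np.float32)))
E
```

```text
time: 51.2
ee_pos: [520.6, -26.5, -15.2]
orientation: [0.0, -0.056, 0.998, 0.0]
force: [0.3, 0.1, -0.2]
width: 69.6
grip_force: 0.0
time: 52.03
ee_pos: [462.5, 171.9, 85.1]
orientation: [0.0, -0.058, 0.998, 0.001]
force: [0.0, -0.7, 0.1]
width: 69.8
grip_force: 0.0
t 52.03 pos [462.5 171.9  85.1] cy 96.6 w 69.8 q7 1.34 lin [-0.075, -0.408, 0.199] rot [0.001, 0.0, 0.004]
bright [321 185  27  12 222] ((548.111083984375, -39.62053298950195), (24.2554988861084, 75.79115295410156), 6.791857719421387)
z [308 184  40  16 355] ((546.419677734375, -20.131118774414062), (29.926193237304688, 113.94544982910156), 5.776773452758789)
```

View pics/t10.png

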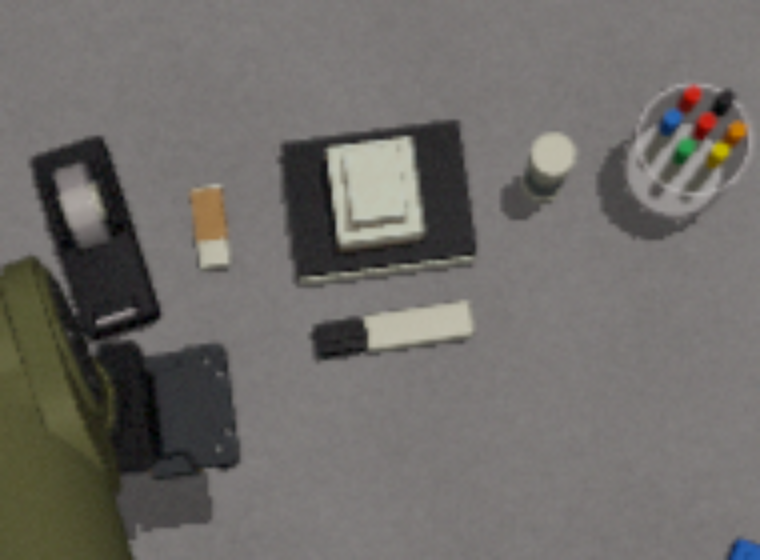

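The scene shows the stack centred on the riser, the eraser (210,227) and glue stick (548,160) midway, and the highlighter (393,330) parallel to the front with a gap of about 29 mm. The arm is clear, so I'm handing in.

```bash
python3 -c "
from cell import arm;print(arm.sign_off())"
```

```text
the job is handed in; nothing more can be done
None
```

The job is handed in at about 52 s with all five items placed (by camera, within about 2 mm of my targets), taking "midway" as equal gaps on each side; I re-placed the glue stick once after it landed about 12 mm off.

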